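Rock-test baking tiles and heat the flat ones

ROBOT

A 6-joint arm with a two-finger parallel gripper is mounted at the origin on the work surface. World frame = base frame: x ahead of the robot, y to its left, z up, the work surface at z = 0. Lengths are in m, angles in rad, forces in N, time in s.
With the tool pointing down it reaches from about 0.35 to 0.875 m from the base axis. Payload 4.2 kg.
Tool frame: the origin (TCP) lies at the centre of the arm's flange, where the gripper is bolted on; the fingertips stand 173 mm ahead of it and the grasp point (between the pads) lies 155 mm ahead of it; z points along the fingers, x is the direction in which the jaws open and shut, and the axes are right-handed (so a half turn about z gives the same grasp; the last joint's range is limited). The gripper opens to 85 mm and grips with 20 to 120 N. Pads are 22 mm wide; open, the fingers measure 114 mm over their backs; the gripper's body (76 mm by 85 mm) begins 54 mm behind the grasp point. The pads swing forward as they close: fully open they stand 13 mm farther back than shut.
Start: joints at [1.393, 0.385, 0.008, 0, -1.194, -0.259], TCP at [0.264, 0.566, 0.405] pointing down, gripper open.
Joint ranges: [-3.14, 3.14], [-1.21, 2.06], [-1.07, 1.41], [-3.16, 2.05], [-2.99, -0.16], [-3.1, 3.1]. Speed limits (rad/s): [2.79, 2.79, 3.14, 3.14, 3.14, 3.14].

INTERFACE

Orientations are given as a rotation vector (axis times angle).
In Python, from bench import manip gives the robot as it stands. The module is installed in compiled form; this text tells all that it offers.
- The arm moves only by the tool carry_out, never from a script. Its argument "targets" is a list of rows, each a list of 7 numbers: the shift along the tool's x, y, z in mm, then the turn, a rotation vector about the tool's x, y, z in degrees, then the finger opening in mm, from 0 to 85.4. A call has 1 to 8 rows; each row shifts and turns the commanded pose from where the row before left it, along the tool's axes as they then stand; what a row does not reach is not made up. A row lasts 1/12 s, in which the tool goes at most 41.7 mm and 7.16 degrees, less where a joint would pass 70% of its speed; a pose out of reach is approached as far as the arm can. A call with a gripper value outside its range is refused whole. The fingers move at their own pace and stop on an object; "squeeze" is the grip in N (left out, the last holds). Time passes only in rows, so rows that do not move let the fingers close. It gives the time, the measured TCP pose, the force and the opening at its end, in the units of the state.
- manip.get_obs(): the state, without advancing time (a new reading comes with each control period).
- manip.snapshot(name): name is "side" or "top"; returns a dict with "frame" (400x640x3 uint8, red, green, blue), "camera_matrix" (3x3 intrinsics, pixels), "k1" (the pictures are not rectified: a ray, as slopes to the right and down, at radius r is drawn at 1 + k1 r^2 times it, then the intrinsics apply), "eye" and "attitude" of the camera in the world. Camera axes: x right, y up, looking along -z (the intrinsics and any distortion apply to the point x, -y, -z); pixel columns grow to the right and rows downward; lengths in m; the calibration is good to about 2 mm. A picture is of the moment at which its call begins. There is no depth.
- manip.finish_job(): hands the job in, once; it reports no verdict.
The state is a dict: "clock": time; "joint_pos": joint angles; "dq": joint speeds; "joint_torque": joint torques, N m; "tool_pos": TCP position; "tool_rot": TCP orientation; "contact_force": force on the tool from outside, world axes, zero at the start; "wrist_torque": the same for the moment, N m; "width": finger opening in m.
Only numpy, scipy, OpenCV 4.12 (cv2) and the standard library are available. Lean on these libraries where they do the work, as an engineer would, in place of code of your own. Each camera call takes 0.05 s, during which the arm holds its last target. There are 200 camera calls.

TASK

Test the clay baking tiles for warp one after another, from the longest to the shortest: lay each one level on the middle of the stone slab, lengthwise from left to right as the robot sees it, and press down with the closed fingertips first near its left end and then near its right end to find out whether it rocks. Every tile that stands solid belongs flat on the dark top of the hot plate, every one that rocks in the shallow steel tray, side by side and not overlapping; when all are sorted, and not before, turn the hot plate's dial clockwise from off to the long mark, leaving the jar, bowl and mug alone.

Things in the scene. Friction and masses are not known exactly. Their poses are not given: they have to be found in the camera images.
- tile_1: clay tile 175 mm long (own x), 58 wide (y), 12 thick, about 250 g; it may be absent. Origin: centre of underside, z up. Starts on a cork mat. Flat (solid when an end is pressed) or slightly bowed: 32 mm flat middle, both ends rising at 0.09 rad; rests level, but tips about 0.09 rad when an end is pressed with 1 to 2 N, and falls back level
- tile_2: clay tile 155 mm long (own x), 58 wide (y), 12 thick, about 220 g; it may be absent. Origin: centre of underside, z up. Starts on a cork mat. Flat (solid when an end is pressed) or slightly bowed: 32 mm flat middle, both ends rising at 0.09 rad; rests level, but tips about 0.09 rad when an end is pressed with 1 to 2 N, and falls back level
- tile_3: clay tile 135 mm long (own x), 58 wide (y), 12 thick, about 190 g; it may be absent. Origin: centre of underside, z up. Starts on a cork mat. Flat (solid when an end is pressed) or slightly bowed: 32 mm flat middle, both ends rising at 0.09 rad; rests level, but tips about 0.09 rad when an end is pressed with 1 to 2 N, and falls back level
- tile_4: clay tile 115 mm long (own x), 58 wide (y), 12 thick, about 160 g; it may be absent. Origin: centre of underside, z up. Starts on a cork mat. Flat (solid when an end is pressed) or slightly bowed: 32 mm flat middle, both ends rising at 0.09 rad; rests level, but tips about 0.09 rad when an end is pressed with 1 to 2 N, and falls back level
- tile_1_end (a point): middle of the +x end of tile_1, half-way up its thickness
- tile_2_end (a point): middle of the +x end of tile_2, half-way up its thickness
- tile_3_end (a point): middle of the +x end of tile_3, half-way up its thickness
- tile_4_end (a point): middle of the +x end of tile_4, half-way up its thickness
- slab_top (a point): centre of the top of the fixed polished stone slab, 20 mm above the counter; slab 150 mm (own x, away from the robot) by 210 mm (own y, to the robot's left). On it, a bowed tile's free end rises to 10 to 14 mm off the slab while the other is pressed, so its top there is 22 mm or more above the slab (12 mm for a flat one)
- hot_top (a point): centre of the dark flat top of the cream-coloured hot plate (fixed), 60 mm above the counter; the dark top measures 210 mm (own x, away from the robot) by 280 mm (own y), room for three tiles laid along x side by side; the dial stands on the 70 mm deep cream panel on the robot's side of it, 10 mm lower
- tray_in (a point): centre of the inner floor of the fixed shallow steel tray for warped tiles, 4 mm above the counter; inside 202 mm (own x) by 207 mm (own y), rim 10 mm above the floor, room for two tiles laid along x side by side
- dial_grip (a point): on the upright axis of the hot plate's black dial, 31 mm above the dial's disc and 7 mm below the top of its grip bar; the bar is 44 mm long, 14 mm thick and 32 mm tall, to be pinched from above. The point turns with the dial; the bar lies along its own x, and the white pointer line on its top is at the -x end
- dial (a joint): dial angle in rad, growing clockwise seen from above: 0 = off (pointer to the robot side of the panel), then three black marks at 0.6, 1.2 (the long mark) and 1.8, each a soft detent that draws the dial in from about 0.2 rad around (up to about 0.06 N m); stops at 0 and 1.8; starts at off
- jar: glass jar with a pink lid, 110 mm high, origin under its centre; leave alone
- bowl: small steel bowl, 110 mm wide, 50 mm high, origin under its centre; leave alone
- mug: white mug, 90 mm high, origin under its centre; leave alone
Mind the look-alikes: they are no part of the job. What is shaped like the tile_4 but purple is not meant.

How it is judged:
By the outcome, as a careful person would: the job done as asked, in the order asked, and still so for the second after the job is handed in, with the robot touching nothing.
Of tile_1, tile_3 only 1 to 2 are there at a start; the rules pass over those that are not, and their reading is None.
Of tile_2, tile_4 only 1 to 1 are there at a start; the rules pass over those that are not, and their reading is None.
At some moment in a run one of tile_1, tile_2, tile_3, tile_4 may be knocked a few centimetres aside while the robot is not near it.
Once in a run the grip may slacken for a moment while it holds something.
It also fails if it takes over 210 s, if anything falls off the work surface, if the arm or the gripper's body presses on something with over 40 N, if the wrist force passes 120 N, or if a joint passes its speed limit or range.

## Working session

There is one attempt and no reset: what is moved stays moved. The work goes in short steps, Python scripts to look and compute and a tool call to move; the robot and the scene stay as the last step left them, time stands still between calls to the robot, and variables do not carry over. Pictures are saved under pics/ and viewed, about 12 in all and at most 16, crops included, and the job is handed in when it is done.

Besides the shell and the picture viewer there is one more tool, called after "Call:" by a JSON object that holds its "op" and its "data", one argument or row to a line. carry_out: Moves the arm, as the interface text tells. Its arguments: {"type":"object","properties":{"targets":{"type":"array","items":{"type":"array","items":{"type":"number"}}},"squeeze":{"type":"number"}},"required":["targets"]}

```bash
mkdir -p pics
cat > h.py <<'E'
import numpy as np,cv2
from scipy.spatial.transform import Rotation as R
from bench import manip
def snap(name,fn=None):
    s=manip.snapshot(name)
    if fn: cv2.imwrite(f'pics/{fn}.png',s['frame'][:,:,::-1])
    return s
def att(s):
    a=np.array(s['attitude'],float)
    return a if a.shape==(3,3) else (R.from_rotvec(a).as_matrix() if a.size==3 else None)
def px2w(s,uv,z):
    K=np.array(s['camera_matrix']);k=s['k1'];A=att(s);e=np.array(s['eye'])
    out=[]
    for u,v in np.atleast_2d(uv):
        d=np.array([(u-K[0,2])/K[0,0],(v-K[1,2])/K[1,1]]);p=d.copy()
        for _ in range(30): p=d/(1+k*(p@p))
        r=A@np.array([p[0],-p[1],-1.]);out.append(e+r*(z-e[2])/r[2])
    return np.array(out)
def w2px(s,P):
    K=np.array(s['camera_matrix']);k=s['k1'];A=att(s);e=np.array(s['eye'])
    c=(np.atleast_2d(P)-e)@A;p=np.c_[c[:,0]/-c[:,2],-c[:,1]/-c[:,2]]
    p=p*(1+k*(p**2).sum(1))[:,None]
    return p*[K[0,0],K[1,1]]+[K[0,2],K[1,2]]
def st():
    o=manip.get_obs();print({k:np.round(o[k],4).tolist() for k in o});return o
E
python3 - <<'E'
from h import *
st()
for n in ('top','side'):
    s=snap(n,n+'0');print(n,s['camera_matrix'],s['k1'],s['eye'],s['attitude'])
E
```

```text
{'clock': 0.0, 'joint_pos': [1.3926, 0.3855, 0.0066, -0.0005, -1.194, -0.2587], 'dq': [0.0006, -0.0017, 0.0007, 0.0009, 0.0015, 0.0003], 'joint_torque': [0.0006, -39.2287, 18.8398, 4.1861, -0.0047, -0.0], 'tool_pos': [0.2643, 0.5661, 0.4036], 'tool_rot': [1.6861, -2.6486, 0.002], 'contact_force': [-0.6021, 0.5681, -0.1028], 'wrist_torque': [0.074, -0.0127, -0.0309], 'width': 0.0854}
top [[403.29461677   0.         314.52196373]
 [  0.         403.29461677 205.49240553]
 [  0.           0.           1.        ]] 0.01552174486741204 [ 0.34040228 -0.00260539  1.14226881] [ 0.16289163 -0.14222996 -1.59127086]
side [[501.52054756   0.         318.2081531 ]
 [  0.         501.52054756 196.39877412]
 [  0.           0.           1.        ]] -0.13765403417252484 [-0.08568866 -0.60940696  1.06847761] [ 0.68774628 -0.29157092 -0.73880898]
```

View pics/top0.png

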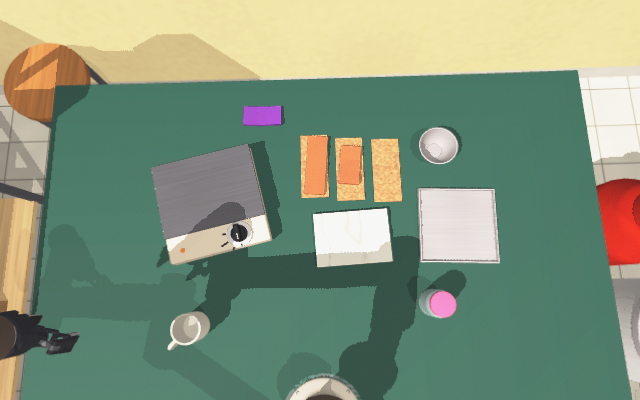

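View pics/side0.png

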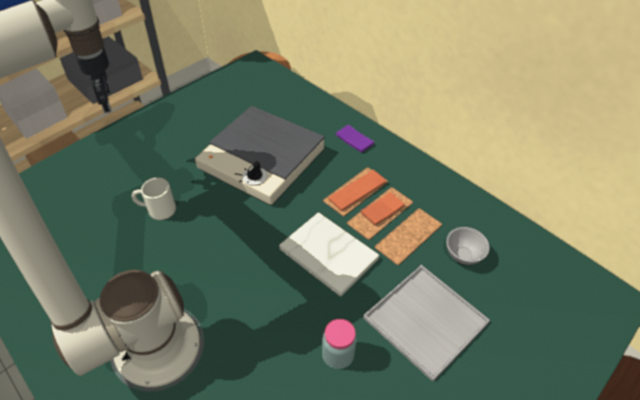

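```bash
cat >> h.py <<'E'
def seg(s,z,lo=(5,120,120),hi=(14,255,255),amin=150,show=True):
    hsv=cv2.cvtColor(s['frame'],cv2.COLOR_RGB2HSV)
    m=cv2.inRange(hsv,np.array(lo),np.array(hi))
    m=cv2.morphologyEx(m,cv2.MORPH_OPEN,np.ones((3,3)))
    cs,_=cv2.findContours(m,cv2.RETR_EXTERNAL,cv2.CHAIN_APPROX_NONE)
    out=[]
    for c in cs:
        if cv2.contourArea(c)<amin: continue
        w=px2w(s,c[:,0,:].astype(float),z)
        (cx,cy),(a,b),an=cv2.minAreaRect((w[:,:2]*1000).astype(np.float32))
        if a<b: a,b,an=b,a,an+90
        out.append((cx,cy,a,b,(an+90)%180-90))
        if show: print('px',c[:,0].mean(0).round(),'ctr mm',round(cx,1),round(cy,1),'size',round(a,1),round(b,1),'ang',round((an+90)%180-90,1))
    return out
E
python3 - <<'E'
from h import *
t=snap('top');s=snap('side')
f=t['frame'];hsv=cv2.cvtColor(f,cv2.COLOR_RGB2HSV)
for p in [(315,166),(350,164),(386,170),(335,150)]: print(p,hsv[p[1],p[0]])
print('top');seg(t,.016)
print('side');seg(s,.016)
a=cv2.resize(f[120:280,140:420],None,fx=2.8,fy=2.8,interpolation=cv2.INTER_CUBIC)
cv2.imwrite('pics/crop1.png',a[:,:,::-1])
b=cv2.resize(f[170:280,370:520],None,fx=5,fy=5,interpolation=cv2.INTER_CUBIC)
E
```

```text
(315, 166) [ 12 154 245]
(350, 164) [ 11 158 244]
(386, 170) [ 17 122 242]
(335, 150) [ 21  89 164]
top
px [350. 164.] ctr mm 680.2 -95.1 size 117.7 66.1 ang -2.7
px [316. 165.] ctr mm 682.3 3.4 size 175.0 66.1 ang -1.7
px [43. 78.] ctr mm 977.6 824.9 size 246.8 232.6 ang -42.5
side
px [407. 236.] ctr mm 655.9 -211.5 size 182.9 77.0 ang -0.2
px [380. 213.] ctr mm 662.8 -103.9 size 184.0 79.8 ang -0.1
px [354. 193.] ctr mm 676.9 -3.2 size 191.1 77.9 ang 0.7
```

View pics/crop1.png

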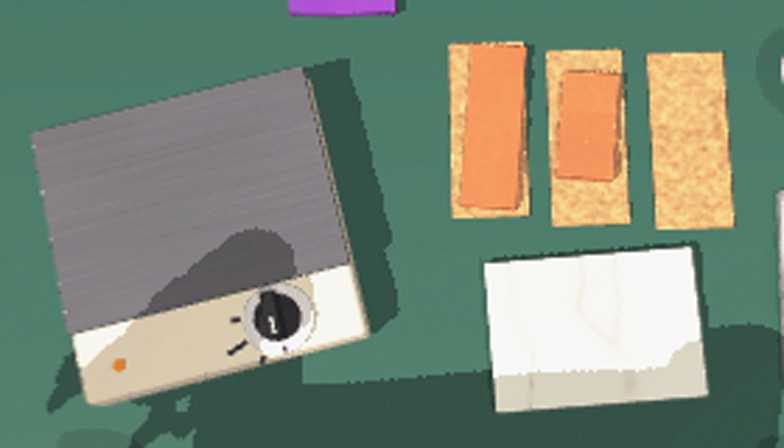

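Two orange tiles are on the cork mats, and the third mat (386,170) is empty. The tile at (315,166) measures 175 mm, so it is tile_1. The one at (350,164) measures about 116 mm, so it is tile_4. The look-alike is the purple block at (262,115). The dial is at about (239,233), with its pointer toward the robot. Next I'll measure the fixtures.

Run:
```python
from h import *
t=snap('top')
f=t['frame'];g=cv2.cvtColor(f,cv2.COLOR_RGB2GRAY)
cr=lambda P:(np.array(P,float)+.5)/2.8-.5+[140,120]
C={'slab':(cr([(484,264),(692,247),(708,396),(497,411)]),.02,(.21,.15)),
'hot':(cr([(33,132),(302,67),(352,263),(72,333)]),.06,(.28,.21)),
'tray':(np.array([(419,190),(494,189),(498,262),(420,262)],float),.012,(.207,.202))}
for n,(c,z,sz) in C.items():
    q=cv2.cornerSubPix(g,c.astype(np.float32).reshape(-1,1,2),(3,3),(-1,-1),(3,50,.01)).reshape(-1,2)
    for lab,p in (('hand',c),('sub',q)):
        w=px2w(t,p,z)[:,:2]*1000
        L=[np.linalg.norm(w[i]-w[(i+1)%4]) for i in range(4)]
        d=(w[0]+w[3]-w[1]-w[2]); yaw=np.degrees(np.arctan2(-d[0],d[1]))
        print(n,lab,'ctr',w.mean(0).round(1),'sides',np.round(L,1),'yaw',yaw.round(1)); print(w.round(0).tolist())
print('dial', px2w(t,cr([(277,315)]),.075).round(3), px2w(t,[(239.5,232.5)],.09).round(3))
b=cv2.resize(f[205:265,200:275],None,fx=8,fy=8,interpolation=cv2.INTER_CUBIC)
b=b[:480,:600]
c=cv2.resize(f[180:270,410:505],None,fx=5.33,fy=5.33,interpolation=cv2.INTER_CUBIC)
cv2.imwrite('pics/crop2.png',np.hstack([b[:,:400],c[:480,:400]])[:,:,::-1])
print(att(t).round(3))
```

```text
slab hand ctr [468.2 -93.5] sides [210.4 149.4 207.8 147.3] yaw 2.9
[[536.0, 16.0], [548.0, -194.0], [399.0, -201.0], [389.0, 6.0]]
slab sub ctr [469.2 -92.8] sides [208.7 148.9 209.3 148.5] yaw 3.1
[[538.0, 15.0], [549.0, -193.0], [401.0, -201.0], [389.0, 8.0]]
hot hand ctr [604.6 303.5] sides [275.3 208.3 277.2 208.5] yaw 12.7
[[676.0, 462.0], [736.0, 194.0], [534.0, 144.0], [473.0, 414.0]]
hot sub ctr [603.6 303.7] sides [274.7 210.2 276.4 211.7] yaw 12.6
[[676.0, 463.0], [736.0, 195.0], [532.0, 144.0], [471.0, 413.0]]
tray hand ctr [ 495.  -390.8] sides [212.5 206.4 213.2 204.5] yaw -1.1
[[599.0, -291.0], [596.0, -503.0], [390.0, -491.0], [395.0, -278.0]]
tray sub ctr [ 497.5 -391.2] sides [214.4 209.5 217.9 207.6] yaw -2.5
[[606.0, -289.0], [597.0, -503.0], [388.0, -495.0], [399.0, -277.0]]
dial [[0.483 0.213 0.075]] [[0.48  0.208 0.09 ]]
[[-0.024  0.981 -0.193]
 [-1.    -0.027 -0.011]
 [-0.016  0.192  0.981]]
```

View pics/crop2.png

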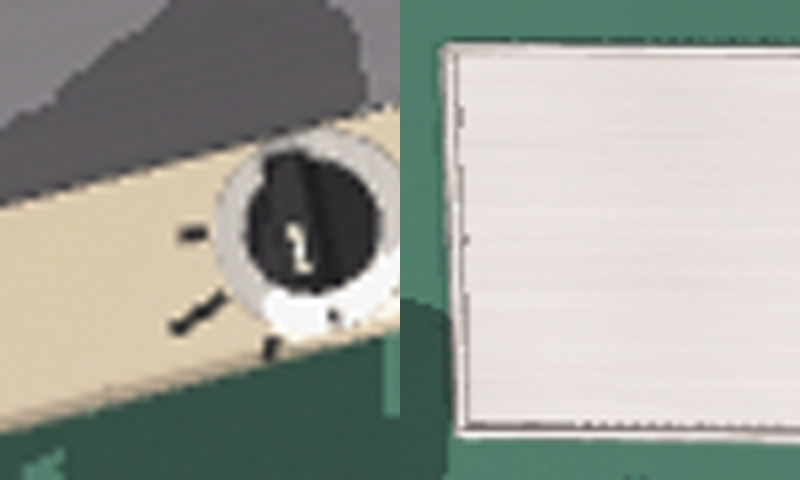

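```bash
cat >> h.py <<'E'
def plan(x,y,ztip,yaw,o=None):
    """target: tool over (x,y) mm, fingertips(shut, 173) at ztip mm, tool-x axis heading yaw deg (mod 180)"""
    o=o or manip.get_obs();M=R.from_rotvec(o['tool_rot']).as_matrix()
    p=np.array(o['tool_pos'])*1000
    y0=np.degrees(np.arctan2(M[1,0],M[0,0]));d=-(yaw-y0)
    d=(d+90)%180-90
    v=M.T@(np.array([x,y,ztip+173.])-p)
    print(f"clk {o['clock']:.2f} at {p.round(1)} tip {p[2]-173:.1f} tilt z {M[:,2].round(4)} yaw {y0:.1f} q6 {o['joint_pos'][5]:.2f} w {o['width']*1000:.1f} F {np.round(o['contact_force'],1)}")
    print('  -> shift tool mm',v.round(1),'turn z deg',round(d,1), 'hor', round(float(np.hypot(v[0],v[1])),0))
E
python3 - <<'E'
from h import *
t=snap('top')
print('disc',px2w(t,[(238.7,232.6)],.056)[0].round(4),'bartop',px2w(t,[(236.4,231.2)],.094)[0].round(4))
from math import *
hc=np.array([604,303.6]);a=radians(13.2);ux=np.array([cos(a),sin(a)]);uy=np.array([-sin(a),cos(a)])
D=px2w(t,[(238.7,232.6)],.056)[0][:2]*1000-hc;print('in hot frame',D@ux,D@uy)
seg(t,.016)
plan(681.5,3.0,100,90-1.7)
E
```

```text
disc [0.4842 0.2167 0.056 ] bartop [0.4831 0.2152 0.094 ]
in hot frame -136.4374446016119 -57.21589197103308
px [350. 164.] ctr mm 680.2 -95.1 size 117.7 66.1 ang -2.7
px [316. 165.] ctr mm 682.3 3.4 size 175.0 66.1 ang -1.7
px [43. 78.] ctr mm 977.7 824.8 size 247.1 232.6 ang -42.5
clk 0.30 at [264.3 566.3 404.3] tip 231.3 tilt z [-3.e-04 -7.e-04 -1.e+00] yaw -115.0 q6 -0.26 w 85.2 F [ 0.5 -0.1 -0.5]
  -> shift tool mm [ 333.8 -616.3  131.6] turn z deg -23.3 hor 701.0
```

Call:
{"op": "carry_out", "data": {
  "targets": [
    [19.6,-36.2,0,0,0,0,85],
    [19.6,-36.2,0,0,0,0,85],
    [19.6,-36.2,0,0,0,0,85],
    [19.6,-36.2,0,0,0,0,85],
    [19.6,-36.2,0,0,0,0,85],
    [19.6,-36.2,0,0,0,0,85],
    [19.6,-36.2,0,0,0,0,85],
    [19.6,-36.2,0,0,0,0,85]
  ]
}}

```text
clock: 0.97
tool_pos: [0.4612, 0.2999, 0.405]
tool_rot: [-1.688, 2.649, 0.0]
contact_force: [1.3, 0.7, 0.1]
width: 0.0853
```

Call:
{"op": "carry_out", "data": {
  "targets": [
    [19.6,-36.2,0,0,0,0,85],
    [19.6,-36.2,0,0,0,0,85],
    [19.6,-36.2,0,0,0,0,85],
    [19.6,-36.2,0,0,0,0,85],
    [19.6,-36.2,0,0,0,0,85],
    [19.6,-36.2,0,0,0,0,85],
    [19.6,-36.2,0,0,0,0,85],
    [19.6,-36.2,0,0,0,0,85]
  ]
}}

```text
clock: 1.63
tool_pos: [0.6574, 0.0352, 0.4048]
tool_rot: [-1.687, 2.65, 0.0]
contact_force: [0.5, 1.5, -0.3]
width: 0.0849
```

Call:
{"op": "carry_out", "data": {
  "targets": [
    [19.6,-36.2,0,0,0,0,85],
    [0,0,30,0,0,-5.8,85],
    [0,0,30,0,0,-5.8,85],
    [0,0,30,0,0,-5.8,85],
    [0,0,30,0,0,-5.9,85],
    [0,0,0,0,0,0,85]
  ]
}}

```text
clock: 2.13
tool_pos: [0.6789, 0.0036, 0.2771]
tool_rot: [2.18, -2.247, -0.014]
contact_force: [-0.9, 0.0, -0.8]
width: 0.0853
```

Run:
```python
from h import *
plan(681.5,3.0,15,90-1.7)
s=snap('side','side1');snap('top','top1')
print(w2px(s,[.6815,.003,.016]))
```

```text
clk 2.13 at [678.9   3.6 277.1] tip 104.1 tilt z [-0.0141 -0.001  -0.9999] yaw -91.7 q6 1.30 w 85.3 F [-0.9  0.  -0.8]
  -> shift tool mm [ 0.4 -3.9 89. ] turn z deg -0.0 hor 4.0
[[355.65694949 187.67043079]]
```

Call:
{"op": "carry_out", "data": {
  "targets": [
    [0.4,-2.5,30,0,0,0,85],
    [0,0,30,0,0,0,85],
    [0,0,20,0,0,0,85],
    [0,0,14,0,0,0,85],
    [0,0,8,0,0,0,85],
    [0,0,0,0,0,0,85]
  ]
}}

```text
clock: 2.73
tool_pos: [0.684, 0.0038, 0.1831]
tool_rot: [-2.186, 2.255, -0.001]
contact_force: [-0.4, -0.5, -0.6]
width: 0.0849
```

Run:
```python
from h import *
plan(682,3.0,0,90-1.7)
s=snap('side','s2')['frame'];t=snap('top')['frame']
a=cv2.resize(s[130:260,290:420],(400,400),interpolation=cv2.INTER_CUBIC)
b=cv2.resize(t[110:220,270:380],(400,400),interpolation=cv2.INTER_CUBIC)
cv2.imwrite('pics/c3.png',np.hstack([a,b])[:,:,::-1])
```

```text
clk 2.73 at [684.    3.8 183.1] tip 10.1 tilt z [ 6.e-04 -1.e-04 -1.e+00] yaw -91.8 q6 1.30 w 84.9 F [-0.4 -0.5 -0.6]
  -> shift tool mm [ 0.9  2.  10.1] turn z deg -0.1 hor 2.0
```

View pics/c3.png

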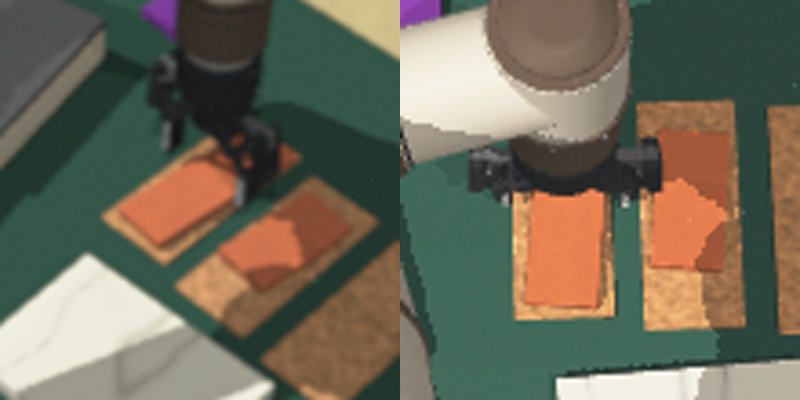

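The fingers straddle tile_1, with the right finger in the gap beside tile_4. I'll lower a further 10 mm and grip.

Call:
{"op": "carry_out", "data": {
  "targets": [
    [0,1.5,5,0,0,0,85],
    [0,0,4,0,0,0,85],
    [0,0,1,0,0,0,70],
    [0,0,0,0,0,0,50],
    [0,0,0,0,0,0,45],
    [0,0,0,0,0,0,45],
    [0,0,0,0,0,0,45],
    [0,0,0,0,0,0,45]
  ],
  "squeeze": 60
}}

```text
clock: 3.5
tool_pos: [0.6824, 0.0037, 0.1735]
tool_rot: [-2.187, 2.254, -0.002]
contact_force: [0.4, -0.1, 3.7]
width: 0.0565
```

Run:
```python
from h import *
plan(682,3.0,0,90-1.7)
plan(468.5,-93,100,3.1)
```

```text
clk 3.50 at [682.4   3.7 173.5] tip 0.5 tilt z [ 0.0014 -0.     -1.    ] yaw -91.7 q6 1.30 w 56.5 F [ 0.4 -0.1  3.7]
  -> shift tool mm [0.7 0.4 0.5] turn z deg -0.0 hor 1.0
clk 3.50 at [682.4   3.7 173.5] tip 0.5 tilt z [ 0.0014 -0.     -1.    ] yaw -91.7 q6 1.30 w 56.5 F [ 0.4 -0.1  3.7]
  -> shift tool mm [103.  210.8 -99.8] turn z deg 85.2 hor 235.0
```

Call:
{"op": "carry_out", "data": {
  "targets": [
    [0,0,-10,0,0,0,45],
    [0,0,-30,0,0,0,45],
    [0,0,-30,0,0,0,45],
    [0,0,-30,0,0,7.1,45],
    [0,0,0,0,0,7.1,45],
    [0,0,0,0,0,7.1,45],
    [0,0,0,0,0,7.1,45],
    [0,0,0,0,0,7.1,45]
  ]
}}

```text
clock: 4.17
tool_pos: [0.6814, 0.0035, 0.2723]
tool_rot: [1.386, -2.818, -0.002]
contact_force: [-0.5, 0.4, -2.2]
width: 0.0563
```

Call:
{"op": "carry_out", "data": {
  "targets": [
    [0,0,0,0,0,7.1,45],
    [0,0,0,0,0,7.1,45],
    [0,0,0,0,0,7.1,45],
    [0,0,0,0,0,7.1,45],
    [0,0,0,0,0,7.1,45],
    [0,0,0,0,0,7.1,45],
    [0,0,0,0,0,7.1,45],
    [0,0,0,0,0,0,45]
  ]
}}

```text
clock: 4.83
tool_pos: [0.6815, 0.0035, 0.272]
tool_rot: [0.08, -3.138, -0.0]
contact_force: [-0.2, 0.3, -1.1]
width: 0.0566
```

Run:
```python
from h import *
plan(468.5,-93,60,3.1)
t=snap('top','t4');seg(t,.1)
```

```text
clk 4.83 at [681.5   3.5 272. ] tip 99.0 tilt z [-2.2e-03  1.0e-04 -1.0e+00] yaw -177.1 q6 -0.19 w 56.6 F [-0.2  0.3 -1.1]
  -> shift tool mm [217.6 -85.5  39.4] turn z deg -0.2 hor 234.0
px [296. 158.] ctr mm 676.8 52.7 size 73.6 70.0 ang -0.6
px [385. 170.] ctr mm 637.8 -184.4 size 171.7 71.2 ang -0.1
px [345. 161.] ctr mm 664.1 -68.3 size 131.5 107.7 ang -1.6
px [44. 80.] ctr mm 932.0 765.8 size 228.1 208.8 ang -40.7
```

Call:
{"op": "carry_out", "data": {
  "targets": [
    [36.3,-14.2,0,0,0,0,45],
    [36.3,-14.2,0,0,0,0,45],
    [36.3,-14.2,0,0,0,0,45],
    [36.3,-14.2,0,0,0,0,45],
    [36.3,-14.2,0,0,0,0,45],
    [36.3,-14.2,0,0,0,0,45],
    [0,0,30,0,0,0,45],
    [0,0,28,0,0,0,45]
  ]
}}

```text
clock: 5.55
tool_pos: [0.4675, -0.094, 0.2164]
tool_rot: [-0.087, 3.135, 0.001]
contact_force: [1.0, 0.6, -2.5]
width: 0.0567
```

Call:
{"op": "carry_out", "data": {
  "targets": [
    [0,0,8,0,0,0,45],
    [0,0,0,0,0,0,45],
    [0,0,0,0,0,0,45]
  ]
}}

```text
clock: 5.8
tool_pos: [0.4698, -0.093, 0.207]
tool_rot: [0.087, -3.14, 0.001]
contact_force: [0.9, -0.4, -1.8]
width: 0.0564
```

Run:
```python
from h import *
plan(468.5,-93,18,3.1)
t=snap('top','t5');seg(t,.045);seg(snap('side','s5'),.045)
```

```text
clk 5.80 at [469.8 -93.  207. ] tip 34.0 tilt z [-2.e-04 -4.e-04 -1.e+00] yaw -176.8 q6 -0.09 w 56.4 F [ 0.9 -0.4 -1.8]
  -> shift tool mm [ 1.3  0.1 16. ] turn z deg 0.1 hor 1.0
px [377. 240.] ctr mm 462.5 -152.0 size 58.2 41.0 ang 88.5
px [388. 184.] ctr mm 611.3 -193.9 size 93.4 74.9 ang -0.0
px [350. 171.] ctr mm 649.9 -94.3 size 157.6 70.1 ang -2.0
px [43. 78.] ctr mm 961.2 803.6 size 240.4 226.6 ang -42.5
px [341. 252.] ctr mm 472.0 -132.5 size 107.6 59.5 ang 87.5
px [404. 239.] ctr mm 636.6 -222.9 size 177.1 74.4 ang 0.3
px [379. 214.] ctr mm 643.2 -118.7 size 177.6 75.5 ang -1.1
px [363. 187.] ctr mm 672.3 -21.2 size 141.2 74.7 ang 0.1
```

View pics/s5.png

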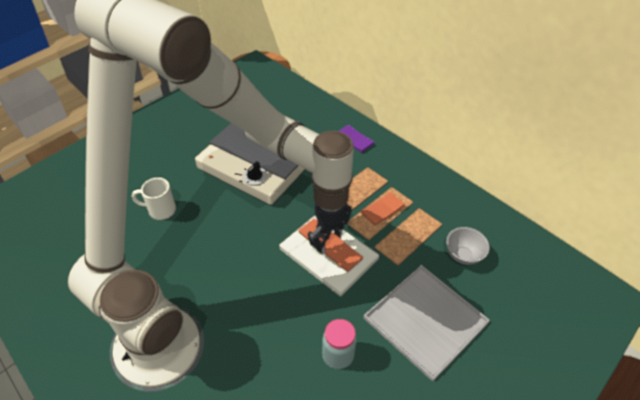

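The tile is held along the slab's length, over its middle. I'll lower it until the force shows contact.

Call:
{"op": "carry_out", "data": {
  "targets": [
    [0,0,8,0,0,0,45],
    [0,0,4,0,0,0,45],
    [0,0,0,0,0,0,45]
  ]
}}

```text
clock: 6.15
tool_pos: [0.4689, -0.0931, 0.1941]
tool_rot: [0.084, -3.139, -0.0]
contact_force: [0.2, -0.3, -2.0]
width: 0.0565
```

Call:
{"op": "carry_out", "data": {
  "targets": [
    [0,0,2,0,0,0,45],
    [0,0,0,0,0,0,45]
  ]
}}

```text
clock: 6.32
tool_pos: [0.4691, -0.0931, 0.1925]
tool_rot: [0.085, -3.14, 0.0]
contact_force: [0.3, -0.9, -2.1]
width: 0.0567
```

Call:
{"op": "carry_out", "data": {
  "targets": [
    [0,0,1,0,0,0,45],
    [0,0,0,0,0,0,45]
  ]
}}

```text
clock: 6.48
tool_pos: [0.4691, -0.0931, 0.1917]
tool_rot: [0.084, -3.14, 0.0]
contact_force: [-0.2, -0.1, -1.4]
width: 0.0563
```

Call:
{"op": "carry_out", "data": {
  "targets": [
    [0,0,1,0,0,0,45],
    [0,0,0,0,0,0,45]
  ]
}}

```text
clock: 6.65
tool_pos: [0.4691, -0.0932, 0.1907]
tool_rot: [0.084, -3.14, -0.0]
contact_force: [0.4, 0.0, -1.6]
width: 0.0564
```

Call:
{"op": "carry_out", "data": {
  "targets": [
    [0,0,1,0,0,0,45],
    [0,0,0,0,0,0,45]
  ]
}}

```text
clock: 6.82
tool_pos: [0.469, -0.0931, 0.1896]
tool_rot: [0.084, -3.14, 0.0]
contact_force: [-0.3, 0.7, -1.9]
width: 0.0569
```

Call:
{"op": "carry_out", "data": {
  "targets": [
    [0,0,1,0,0,0,45],
    [0,0,0,0,0,0,45]
  ]
}}

```text
clock: 6.98
tool_pos: [0.4692, -0.0931, 0.1895]
tool_rot: [0.085, -3.14, 0.0]
contact_force: [-2.3, 1.2, 5.9]
width: 0.0562
```

Call:
{"op": "carry_out", "data": {
  "targets": [
    [0,0,1,0,0,0,45],
    [0,0,0,0,0,0,45]
  ]
}}

```text
clock: 7.15
tool_pos: [0.4692, -0.0931, 0.1894]
tool_rot: [0.085, -3.14, 0.001]
contact_force: [-3.2, 1.2, 13.1]
width: 0.0566
```

Call:
{"op": "carry_out", "data": {
  "targets": [
    [0,0,-1.5,0,0,0,45],
    [0,0,0,0,0,0,62],
    [0,0,0,0,0,0,75],
    [0,0,0,0,0,0,75],
    [0,0,0,0,0,0,75],
    [0,0,-15,0,0,0,75],
    [0,0,-40,0,0,0,40],
    [0,0,-40,0,0,0,0]
  ]
}}

```text
clock: 7.82
tool_pos: [0.4686, -0.0932, 0.2838]
tool_rot: [0.084, -3.135, 0.001]
contact_force: [1.5, 0.2, -0.4]
width: 0.0522
```

Call:
{"op": "carry_out", "data": {
  "targets": [
    [-40,0,0,0,0,0,0],
    [-40,0,0,0,0,0,0],
    [-40,0,0,0,0,0,0],
    [0,0,0,0,0,0,0],
    [0,0,0,0,0,0,0]
  ]
}}

```text
clock: 8.23
tool_pos: [0.5902, -0.0865, 0.2829]
tool_rot: [0.084, -3.139, -0.0]
contact_force: [-1.6, 0.3, -0.1]
width: -0.0003
```

Run:
```python
from h import *
plan(468.5,-93,110,3.1)
t=snap('top','t6');print('top');seg(t,.032);s=snap('side','s6');print('side');seg(s,.032)
a=cv2.resize(s['frame'][170:310,250:450],(400,280),interpolation=cv2.INTER_CUBIC)
b=cv2.resize(t['frame'][140:280,260:460],(400,280),interpolation=cv2.INTER_CUBIC)
cv2.imwrite('pics/c6.png',np.hstack([a,b])[:,:,::-1])
```

```text
clk 8.23 at [590.2 -86.5 282.9] tip 109.9 tilt z [-0.0011  0.     -1.    ] yaw -176.9 q6 -0.07 w -0.3 F [-1.6  0.3 -0.1]
  -> shift tool mm [1.219e+02 1.000e-01 1.000e-01] turn z deg -0.0 hor 122.0
top
px [353. 236.] ctr mm 468.8 -94.8 size 173.1 57.6 ang -89.8
px [390. 164.] ctr mm 679.9 -215.0 size 137.7 70.3 ang -24.7
px [44. 80.] ctr mm 970.7 816.0 size 242.9 222.5 ang -40.7
side
px [330. 249.] ctr mm 467.0 -101.0 size 171.8 56.2 ang 89.9
px [408. 236.] ctr mm 644.6 -215.9 size 179.1 76.8 ang 1.8
px [378. 215.] ctr mm 651.3 -111.6 size 181.4 78.7 ang 0.1
px [342. 201.] ctr mm 608.5 -13.7 size 75.3 73.3 ang -89.3
```

View pics/c6.png

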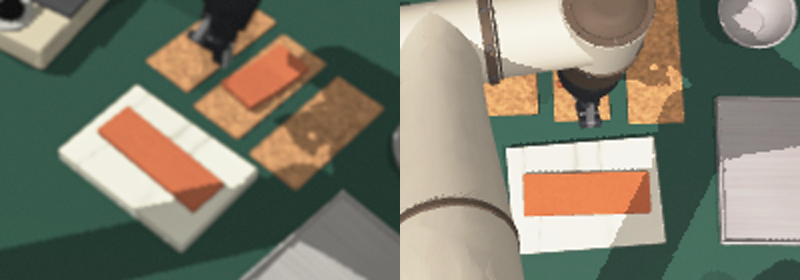

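Run:
```python
from h import *
plan(468.8,-24,50,3.1)
```

```text
clk 8.33 at [588.1 -86.8 283.2] tip 110.2 tilt z [-2.7e-03  1.0e-04 -1.0e+00] yaw -176.9 q6 -0.07 w 0.1 F [-0.4  0.2 -0.9]
  -> shift tool mm [115.7  69.   60.5] turn z deg -0.0 hor 135.0
```

Call:
{"op": "carry_out", "data": {
  "targets": [
    [29,17.3,0,0,0,0,0],
    [29,17.3,0,0,0,0,0],
    [29,17.3,0,0,0,0,0],
    [29,17.2,0,0,0,0,0],
    [0,0,35,0,0,0,0],
    [0,0,25,0,0,0,0],
    [0,0,5,0,0,0,0],
    [0,0,0,0,0,0,0]
  ]
}}

```text
clock: 9.0
tool_pos: [0.468, -0.0243, 0.2183]
tool_rot: [0.084, -3.136, 0.002]
contact_force: [-0.2, 0.1, -0.3]
width: 0.0
```

Call:
{"op": "carry_out", "data": {
  "targets": [
    [0,0,3,0,0,0,0],
    [0,0,2,0,0,0,0],
    [0,0,0,0,0,0,0]
  ]
}}

```text
clock: 9.25
tool_pos: [0.4698, -0.024, 0.2148]
tool_rot: [-0.084, 3.139, 0.0]
contact_force: [0.2, 0.3, 0.3]
width: 0.0001
```

Call:
{"op": "carry_out", "data": {
  "targets": [
    [0,0,2,0,0,0,0],
    [0,0,0,0,0,0,0]
  ]
}}

```text
clock: 9.42
tool_pos: [0.4696, -0.024, 0.2124]
tool_rot: [-0.084, 3.14, 0.0]
contact_force: [0.4, 0.5, -0.0]
width: 0.0002
```

Call:
{"op": "carry_out", "data": {
  "targets": [
    [0,0,2,0,0,0,0],
    [0,0,0,0,0,0,0]
  ]
}}

```text
clock: 9.58
tool_pos: [0.4694, -0.024, 0.2101]
tool_rot: [0.084, -3.14, -0.0]
contact_force: [-0.5, 0.3, 0.3]
width: 0.0001
```

Tip at 37 mm, no clear contact so far. Continuing in 1 mm steps.

Call:
{"op": "carry_out", "data": {
  "targets": [
    [0,0,1,0,0,0,0],
    [0,0,0,0,0,0,0]
  ]
}}

```text
clock: 9.75
tool_pos: [0.4694, -0.0239, 0.2091]
tool_rot: [0.084, -3.14, 0.0]
contact_force: [-0.8, -0.7, -0.8]
width: -0.0004
```

Call:
{"op": "carry_out", "data": {
  "targets": [
    [0,0,1,0,0,0,0],
    [0,0,0,0,0,0,0]
  ]
}}

```text
clock: 9.92
tool_pos: [0.4694, -0.0239, 0.2081]
tool_rot: [0.084, -3.14, 0.0]
contact_force: [-0.7, -0.0, -0.4]
width: -0.0
```

Call:
{"op": "carry_out", "data": {
  "targets": [
    [0,0,1,0,0,0,0],
    [0,0,0,0,0,0,0]
  ]
}}

```text
clock: 10.08
tool_pos: [0.4693, -0.0239, 0.207]
tool_rot: [0.084, -3.14, 0.0]
contact_force: [0.7, 0.4, 0.1]
width: -0.0001
```

Call:
{"op": "carry_out", "data": {
  "targets": [
    [0,0,1,0,0,0,0],
    [0,0,0,0,0,0,0]
  ]
}}

```text
clock: 10.25
tool_pos: [0.4693, -0.0239, 0.2061]
tool_rot: [0.084, -3.14, 0.0]
contact_force: [-0.7, -0.2, -0.2]
width: -0.0001
```

Call:
{"op": "carry_out", "data": {
  "targets": [
    [0,0,1,0,0,0,0],
    [0,0,0,0,0,0,0]
  ]
}}

```text
clock: 10.42
tool_pos: [0.4695, -0.0239, 0.2055]
tool_rot: [-0.085, 3.14, -0.0]
contact_force: [-1.0, 1.6, 2.9]
width: -0.0001
```

Call:
{"op": "carry_out", "data": {
  "targets": [
    [0,0,1,0,0,0,0],
    [0,0,0,0,0,0,0],
    [0,0,0,0,0,0,0]
  ]
}}

```text
clock: 10.67
tool_pos: [0.4695, -0.0238, 0.2054]
tool_rot: [-0.085, 3.14, -0.0]
contact_force: [-3.3, 0.8, 11.8]
width: -0.0
```

Run:
```python
from h import *
plan(468.8,-165,110,3.1)
s=snap('side','s7');seg(s,.032)
print(w2px(s,[[.44,-.18,.032],[.44,-.18,.042],[.497,-.18,.032],[.497,-.18,.042]]).round(1))
b=cv2.imread('pics/s6.png')
f=lambda i:cv2.resize(i[200:300,280:400],(480,400),interpolation=cv2.INTER_CUBIC)[:,:400]
cv2.imwrite('pics/c7.png',np.hstack([cv2.resize(b[210:300,310:400],(400,400)),cv2.resize(s['frame'][210:300,310:400,::-1],(400,400))]))
```

```text
clk 10.67 at [469.5 -23.8 205.4] tip 32.4 tilt z [ 5.e-04 -2.e-04 -1.e+00] yaw -176.9 q6 -0.24 w -0.0 F [-3.3  0.8 11.8]
  -> shift tool mm [   8.3 -140.9  -77.5] turn z deg 0.0 hor 141.0
px [330. 249.] ctr mm 467.9 -101.4 size 171.6 57.7 ang -89.9
px [405. 239.] ctr mm 645.5 -216.3 size 179.8 76.3 ang -0.7
px [380. 214.] ctr mm 651.9 -112.3 size 180.8 77.4 ang -1.0
px [354. 191.] ctr mm 662.9 -14.1 size 180.9 75.2 ang 0.2
[[344.2 273.1]
 [344.4 270.8]
 [359.9 259.6]
 [360.2 257.3]]
```

View pics/c7.png

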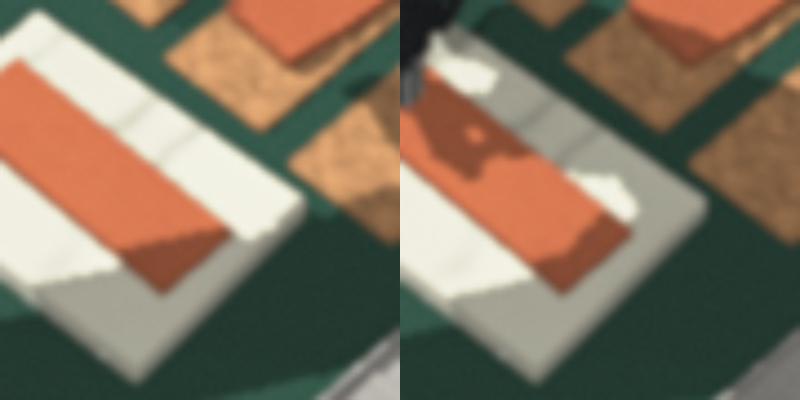

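Before (left) and while pressed (right), the tile's far end stays at the same pixels, with its corner at about (230,235) in the crop. So the left press is solid. Now the right end.

Call:
{"op": "carry_out", "data": {
  "targets": [
    [0,0,-15,0,0,0,0],
    [0,0,-10,0,0,0,0],
    [0,-35,0,0,0,0,0],
    [0,-36,0,0,0,0,0],
    [0,-36,0,0,0,0,0],
    [0,-34,0,0,0,0,0],
    [0,0,0,0,0,0,0],
    [0,0,15,0,0,0,0]
  ]
}}

```text
clock: 11.38
tool_pos: [0.4779, -0.1667, 0.216]
tool_rot: [-0.079, 3.135, -0.001]
contact_force: [1.2, 0.5, -0.7]
width: 0.0001
```

Call:
{"op": "carry_out", "data": {
  "targets": [
    [0,0,2,0,0,0,0],
    [0,0,2,0,0,0,0],
    [0,0,0,0,0,0,0]
  ]
}}

```text
clock: 11.63
tool_pos: [0.4769, -0.1643, 0.2099]
tool_rot: [0.085, -3.139, -0.0]
contact_force: [0.1, -0.0, -0.2]
width: -0.0
```

Call:
{"op": "carry_out", "data": {
  "targets": [
    [0,0,1,0,0,0,0],
    [0,0,1,0,0,0,0],
    [0,0,0,0,0,0,0]
  ]
}}

```text
clock: 11.88
tool_pos: [0.4771, -0.1643, 0.2084]
tool_rot: [-0.085, 3.14, -0.0]
contact_force: [-0.3, 0.0, 0.1]
width: -0.0004
```

Call:
{"op": "carry_out", "data": {
  "targets": [
    [0,0,1,0,0,0,0],
    [0,0,0,0,0,0,0]
  ]
}}

```text
clock: 12.05
tool_pos: [0.477, -0.1645, 0.2073]
tool_rot: [-0.085, 3.14, 0.0]
contact_force: [0.4, -0.9, -0.3]
width: 0.0003
```

Call:
{"op": "carry_out", "data": {
  "targets": [
    [0,0,1,0,0,0,0],
    [0,0,0,0,0,0,0]
  ]
}}

```text
clock: 12.22
tool_pos: [0.4769, -0.1647, 0.2061]
tool_rot: [0.084, -3.14, -0.0]
contact_force: [-0.3, 0.0, -0.5]
width: -0.0002
```

Call:
{"op": "carry_out", "data": {
  "targets": [
    [0,0,1,0,0,0,0],
    [0,0,0,0,0,0,0]
  ]
}}

```text
clock: 12.38
tool_pos: [0.4771, -0.1647, 0.2055]
tool_rot: [-0.085, 3.14, -0.0]
contact_force: [-1.1, 0.3, 3.2]
width: -0.0003
```

Call:
{"op": "carry_out", "data": {
  "targets": [
    [0,0,1,0,0,0,0],
    [0,0,0,0,0,0,0],
    [0,0,0,0,0,0,0]
  ]
}}

```text
clock: 12.63
tool_pos: [0.4771, -0.1647, 0.2055]
tool_rot: [-0.085, 3.14, -0.001]
contact_force: [-2.7, 2.1, 12.0]
width: 0.0003
```

Call:
{"op": "carry_out", "data": {
  "targets": [
    [0,0,-20,0,0,0,0],
    [0,0,-25,0,0,0,80],
    [4,34,0,0,0,0,80],
    [4,34,0,0,0,0,80],
    [0,0,0,0,0,0,80],
    [0,0,0,0,0,0,80]
  ]
}}

```text
clock: 13.13
tool_pos: [0.4651, -0.0961, 0.2494]
tool_rot: [-0.089, 3.14, 0.0]
contact_force: [0.1, 0.2, 0.1]
width: 0.0603
```

Run:
```python
from h import *
t=snap('top');seg(t,.032);seg(snap('side'),.032)
plan(469,-97,16.5,0.5)
```

```text
px [388. 180.] ctr mm 623.0 -196.2 size 111.4 75.8 ang -0.0
px [351. 169.] ctr mm 656.5 -95.8 size 153.5 70.8 ang -2.7
px [43. 79.] ctr mm 968.4 813.0 size 243.3 228.8 ang -42.5
px [328. 249.] ctr mm 467.2 -101.3 size 171.4 56.3 ang -89.9
px [407. 236.] ctr mm 645.3 -218.5 size 180.3 76.0 ang 0.7
px [378. 215.] ctr mm 651.5 -111.6 size 180.9 77.4 ang -1.0
px [363. 187.] ctr mm 681.0 -13.8 size 142.7 75.7 ang 0.2
clk 13.23 at [465.5 -97.4 249.2] tip 76.2 tilt z [ 1.e-04 -1.e-04 -1.e+00] yaw -176.9 q6 -0.08 w 74.7 F [-0.4 -0.1  0.2]
  -> shift tool mm [-3.5  0.2 59.7] turn z deg 2.6 hor 4.0
```

Call:
{"op": "carry_out", "data": {
  "targets": [
    [-3.5,1,20,0,0,2.6,80],
    [0,0,20,0,0,0,80],
    [0,0,12,0,0,0,80],
    [0,0,6,0,0,0,80],
    [0,0,1,0,0,0,65],
    [0,0,0,0,0,0,45],
    [0,0,0,0,0,0,45],
    [0,0,0,0,0,0,45]
  ]
}}

```text
clock: 13.9
tool_pos: [0.4689, -0.0963, 0.1908]
tool_rot: [-0.012, 3.14, 0.0]
contact_force: [0.3, 0.4, -2.3]
width: 0.0558
```

Call:
{"op": "carry_out", "data": {
  "targets": [
    [0,0,0,0,0,0,45],
    [0,0,0,0,0,0,45],
    [0,0,-10,0,0,0,45],
    [0,0,-30,0,0,0,45],
    [0,0,-30,0,0,0,45],
    [0,0,-30,0,0,0,45],
    [0,0,-30,0,0,0,45],
    [0,0,0,0,0,0,45]
  ]
}}

```text
clock: 14.57
tool_pos: [0.4704, -0.096, 0.3264]
tool_rot: [-0.016, 3.128, -0.0]
contact_force: [0.5, -0.5, -2.2]
width: 0.056
```

Run:
```python
from h import *
from math import *
a=radians(13.2);ux=np.array([cos(a),sin(a)]);uy=np.array([-sin(a),cos(a)])
g=np.array([604,303.6])
for o in (80,0,-80): print(o,(g+o*uy).round(1))
plan(*(g+70*uy),150,103.2)
plan(*(g-60*uy),150,103.2)
```

```text
80 [585.7 381.5]
0 [604.  303.6]
-80 [622.3 225.7]
clk 14.57 at [470.4 -96.  326.4] tip 153.4 tilt z [ 1.320e-02 -1.000e-04 -9.999e-01] yaw -179.4 q6 -0.13 w 56.0 F [ 0.5 -0.5 -2.2]
  -> shift tool mm [-122.2  466.6    5. ] turn z deg 77.4 hor 482.0
clk 14.57 at [470.4 -96.  326.4] tip 153.4 tilt z [ 1.320e-02 -1.000e-04 -9.999e-01] yaw -179.4 q6 -0.13 w 56.0 F [ 0.5 -0.5 -2.2]
  -> shift tool mm [-150.7  339.7    5.4] turn z deg 77.4 hor 372.0
```

Call:
{"op": "carry_out", "data": {
  "targets": [
    [-10.2,38.9,0,0,0,0,45],
    [-10.2,38.9,0,0,0,0,45],
    [-10.2,38.9,0,0,0,0,45],
    [-10.2,38.9,0,0,0,0,45],
    [-10.2,38.9,0,0,0,0,45],
    [-10.2,38.9,0,0,0,0,45],
    [-10.2,38.9,0,0,0,0,45],
    [-10.2,38.9,0,0,0,0,45]
  ]
}}

```text
clock: 15.23
tool_pos: [0.5475, 0.2177, 0.3193]
tool_rot: [0.013, -3.14, 0.001]
contact_force: [1.5, -0.5, -1.2]
width: 0.0561
```

Call:
{"op": "carry_out", "data": {
  "targets": [
    [-10.2,38.9,0,0,0,0,45],
    [-10.2,38.9,0,0,0,0,45],
    [-10.2,38.9,0,0,0,0,45],
    [-10.2,38.9,0,0,0,0,45],
    [0,0,0,0,0,7,45],
    [0,0,0,0,0,7,45],
    [0,0,0,0,0,7,45],
    [0,0,0,0,0,7,45]
  ]
}}

```text
clock: 15.9
tool_pos: [0.5869, 0.3721, 0.3183]
tool_rot: [-0.756, -3.047, 0.003]
contact_force: [0.4, -0.1, -1.7]
width: 0.0561
```

Call:
{"op": "carry_out", "data": {
  "targets": [
    [0,0,0,0,0,7,45],
    [0,0,0,0,0,7,45],
    [0,0,0,0,0,7,45],
    [0,0,0,0,0,7,45],
    [0,0,0,0,0,7,45],
    [0,0,0,0,0,7,45],
    [0,0,0,0,0,7,45],
    [0,0,0,0,0,0,45]
  ]
}}

```text
clock: 16.57
tool_pos: [0.587, 0.3716, 0.3188]
tool_rot: [-1.948, -2.464, 0.003]
contact_force: [-0.1, 0.1, -2.4]
width: 0.0563
```

Run:
```python
from h import *
plan(588,371.8,75,103.2)
t=snap('top','t8');seg(t,.155);s=snap('side','s8');seg(s,.155)
cv2.imwrite('pics/c8.png',np.hstack([cv2.resize(s['frame'][90:290,180:440],(390,300)),cv2.resize(t['frame'][100:300,130:390],(390,300))])[:,:,::-1])
```

```text
clk 16.57 at [587.  371.6 318.8] tip 145.8 tilt z [-0.0019 -0.0011 -1.    ] yaw 103.3 q6 -2.13 w 56.3 F [-0.1  0.1 -2.4]
  -> shift tool mm [-0.   1.2 70.8] turn z deg 0.1 hor 1.0
px [172. 205.] ctr mm 548.1 363.5 size 95.0 58.7 ang 12.8
px [388. 194.] ctr mm 561.1 -174.3 size 67.5 40.1 ang -88.1
px [314. 183.] ctr mm 597.4 7.1 size 81.5 66.6 ang 1.3
px [169. 162.] ctr mm 652.4 381.7 size 46.7 46.5 ang -76.7
px [350. 174.] ctr mm 621.7 -84.4 size 147.0 67.4 ang -1.6
px [44. 80.] ctr mm 900.9 725.1 size 216.4 197.5 ang -40.7
px [405. 237.] ctr mm 559.3 -264.1 size 158.9 66.6 ang 0.4
px [377. 214.] ctr mm 564.3 -171.0 size 158.9 68.5 ang 0.2
px [353. 193.] ctr mm 574.2 -84.7 size 157.5 66.1 ang 0.1
px [236. 113.] ctr mm 552.8 362.8 size 113.0 60.5 ang 15.3
```

View pics/c8.png

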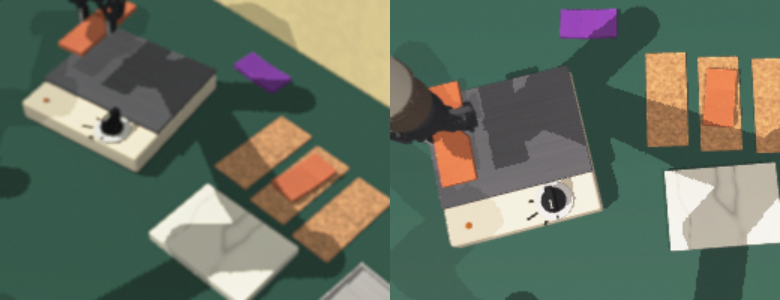

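Call:
{"op": "carry_out", "data": {
  "targets": [
    [0,1,30,0,0,0,45],
    [0,0,30,0,0,0,45],
    [0,0,15,0,0,0,45],
    [0,0,8,0,0,0,45],
    [0,0,2,0,0,0,45],
    [0,0,0,0,0,0,45],
    [0,0,0,0,0,0,45]
  ]
}}

```text
clock: 17.25
tool_pos: [0.5888, 0.3724, 0.2368]
tool_rot: [1.944, 2.467, 0.004]
contact_force: [-0.1, -0.0, -1.0]
width: 0.0567
```

Call:
{"op": "carry_out", "data": {
  "targets": [
    [0,0,1,0,0,0,45],
    [0,0,0,0,0,0,45]
  ]
}}

```text
clock: 17.42
tool_pos: [0.5885, 0.3722, 0.2356]
tool_rot: [1.945, 2.467, 0.004]
contact_force: [-0.4, 0.2, -2.6]
width: 0.0564
```

Call:
{"op": "carry_out", "data": {
  "targets": [
    [0,0,1,0,0,0,45],
    [0,0,0,0,0,0,45]
  ]
}}

```text
clock: 17.58
tool_pos: [0.5883, 0.372, 0.2337]
tool_rot: [1.945, 2.467, 0.001]
contact_force: [0.6, -0.5, -2.6]
width: 0.0562
```

Call:
{"op": "carry_out", "data": {
  "targets": [
    [0,0,1,0,0,0,45],
    [0,0,0,0,0,0,45]
  ]
}}

```text
clock: 17.75
tool_pos: [0.5882, 0.3719, 0.2322]
tool_rot: [-1.945, -2.467, 0.0]
contact_force: [0.5, 0.6, -2.3]
width: 0.0562
```

Tip at 59.2 mm. Contact should come near 57.8.

Call:
{"op": "carry_out", "data": {
  "targets": [
    [0,0,1,0,0,0,45],
    [0,0,0,0,0,0,45]
  ]
}}

```text
clock: 17.92
tool_pos: [0.5882, 0.3719, 0.231]
tool_rot: [-1.945, -2.467, 0.001]
contact_force: [-0.3, 0.5, -0.8]
width: 0.0566
```

Call:
{"op": "carry_out", "data": {
  "targets": [
    [0,0,1,0,0,0,45],
    [0,0,0,0,0,0,45]
  ]
}}

```text
clock: 18.08
tool_pos: [0.5883, 0.372, 0.2307]
tool_rot: [1.945, 2.467, 0.0]
contact_force: [-1.0, -0.1, 0.7]
width: 0.0563
```

Call:
{"op": "carry_out", "data": {
  "targets": [
    [0,0,0,0,0,0,62],
    [0,0,0,0,0,0,75],
    [0,0,0,0,0,0,75],
    [0,0,0,0,0,0,75],
    [0,0,-15,0,0,0,85],
    [0,0,-30,0,0,0,85],
    [0,0,-35,0,0,0,85],
    [0,0,0,0,0,0,85]
  ]
}}

```text
clock: 18.75
tool_pos: [0.59, 0.3731, 0.319]
tool_rot: [1.94, 2.465, 0.022]
contact_force: [1.0, 0.7, 1.9]
width: 0.085
```

Run:
```python
from h import *
t=snap('top','t9');print('tile4');seg(t,.016,lo=(5,140,110));print('hot');seg(t,.072);s=snap('side','s9');print('side hot');seg(s,.072);print('side t4');seg(s,.016)
plan(678,-96.5,130,90-2.7)
```

```text
tile4
px [183. 205.] ctr mm 575.9 384.2 size 131.4 61.1 ang 13.1
px [349. 165.] ctr mm 679.7 -94.7 size 117.3 59.7 ang -5.8
px [45. 80.] ctr mm 977.2 824.2 size 246.5 231.0 ang -42.5
hot
px [388. 193.] ctr mm 582.5 -188.7 size 73.2 49.1 ang -88.2
px [183. 205.] ctr mm 563.9 365.9 size 124.9 58.1 ang 13.1
px [314. 182.] ctr mm 619.0 7.9 size 88.4 72.2 ang 1.3
px [350. 174.] ctr mm 643.9 -91.2 size 156.5 73.1 ang -1.6
px [44. 80.] ctr mm 947.9 786.5 size 234.2 214.4 ang -40.7
side hot
px [407. 236.] ctr mm 617.5 -232.9 size 172.2 73.4 ang 0.3
px [376. 215.] ctr mm 623.5 -131.3 size 173.2 74.7 ang 0.0
px [355. 192.] ctr mm 633.7 -37.2 size 172.7 72.0 ang 0.1
px [248. 129.] ctr mm 585.9 364.1 size 178.6 60.3 ang 13.1
side t4
px [407. 236.] ctr mm 657.0 -211.8 size 181.9 77.5 ang 0.3
px [376. 215.] ctr mm 663.4 -104.4 size 182.9 78.9 ang 0.0
px [355. 192.] ctr mm 674.2 -5.0 size 182.4 76.0 ang 0.1
px [248. 129.] ctr mm 623.7 418.8 size 188.6 63.7 ang 13.1
clk 18.85 at [588.5 372.2 312.8] tip 139.8 tilt z [ 0.0037  0.0036 -1.    ] yaw 103.5 q6 -2.13 w 85.0 F [ 0.1  0.1 -0.6]
  -> shift tool mm [-476.7  -22.3    8.5] turn z deg 16.2 hor 477.0
```

Call:
{"op": "carry_out", "data": {
  "targets": [
    [-39.7,-1.9,0,0,0,0,85],
    [-39.7,-1.9,0,0,0,0,85],
    [-39.7,-1.9,0,0,0,0,85],
    [-39.7,-1.9,0,0,0,0,85],
    [-39.7,-1.9,0,0,0,0,85],
    [-39.7,-1.9,0,0,0,0,85],
    [-39.7,-1.9,0,0,0,0,85],
    [-39.7,-1.9,0,0,0,0,85]
  ]
}}

```text
clock: 19.52
tool_pos: [0.6472, 0.0576, 0.3089]
tool_rot: [-1.944, -2.466, 0.003]
contact_force: [0.2, 0.5, 0.4]
width: 0.0851
```

Call:
{"op": "carry_out", "data": {
  "targets": [
    [-39.7,-1.9,0,0,0,0,85],
    [-39.7,-1.9,0,0,0,0,85],
    [-39.7,-1.9,0,0,0,0,85],
    [-39.7,-1.9,0,0,0,0,85],
    [0,0,20,0,0,5.8,85],
    [0,0,30,0,0,5.8,85],
    [0,0,10,0,0,5.8,85],
    [0,0,0,0,0,0,85]
  ]
}}

```text
clock: 20.18
tool_pos: [0.6754, -0.0972, 0.2448]
tool_rot: [-2.295, -2.135, 0.011]
contact_force: [-0.2, -0.3, -0.2]
width: 0.0851
```

Run:
```python
from h import *
plan(679,-96.5,0,86)
s=snap('side');t=snap('top');seg(t,.016,lo=(5,140,110))
cv2.imwrite('pics/c10.png',np.hstack([cv2.resize(s['frame'][130:260,290:420],(400,400)),cv2.resize(t['frame'][110:220,290:400],(400,400))])[:,:,::-1])
```

```text
clk 20.18 at [675.4 -97.2 244.8] tip 71.8 tilt z [-1.000e-02  3.000e-04 -9.999e-01] yaw 85.9 q6 -1.74 w 85.1 F [-0.2 -0.3 -0.2]
  -> shift tool mm [ 1.   4.2 71.7] turn z deg -0.1 hor 4.0
px [167. 191.] ctr mm 615.5 434.2 size 184.1 61.0 ang 13.2
px [349. 171.] ctr mm 662.8 -93.0 size 84.8 59.8 ang -5.7
px [44. 80.] ctr mm 979.1 826.9 size 245.4 223.6 ang -40.7
```

View pics/c10.png

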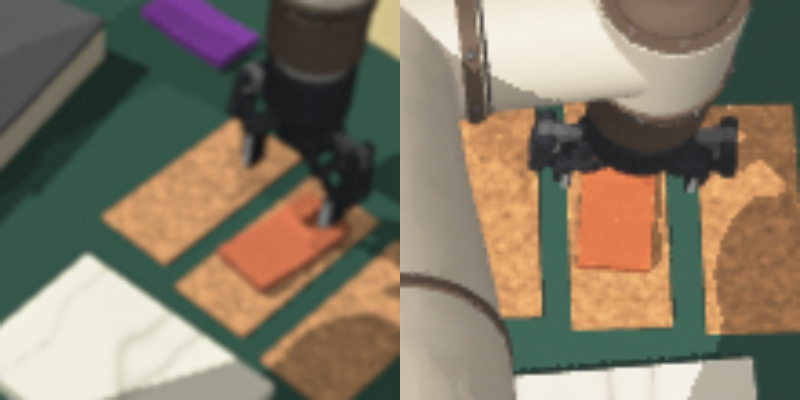

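Call:
{"op": "carry_out", "data": {
  "targets": [
    [1,2,30,0,0,0,85],
    [0,0,20,0,0,0,85],
    [0,0,8,0,0,0,85],
    [0,0,3,0,0,0,85],
    [0,0,0,0,0,0,85],
    [0,0,0,0,0,0,85]
  ]
}}

```text
clock: 20.78
tool_pos: [0.6799, -0.0956, 0.1909]
tool_rot: [2.293, 2.144, 0.003]
contact_force: [0.1, -0.3, 0.2]
width: 0.0848
```

Run:
```python
from h import *
plan(679,-96,0.5,86)
```

```text
clk 20.78 at [679.9 -95.6 190.9] tip 17.9 tilt z [ 2.9e-03 -3.0e-04 -1.0e+00] yaw 86.2 q6 -1.73 w 84.8 F [ 0.1 -0.3  0.2]
  -> shift tool mm [-0.5 -0.9 17.4] turn z deg 0.2 hor 1.0
```

Call:
{"op": "carry_out", "data": {
  "targets": [
    [0,-1,10,0,0,0,85],
    [0,0,6,0,0,0,85],
    [0,0,1,0,0,0,70],
    [0,0,0,0,0,0,50],
    [0,0,0,0,0,0,45],
    [0,0,0,0,0,0,45],
    [0,0,0,0,0,0,45],
    [0,0,0,0,0,0,45]
  ]
}}

```text
clock: 21.45
tool_pos: [0.6787, -0.0956, 0.1734]
tool_rot: [2.294, 2.144, 0.002]
contact_force: [-0.6, 1.3, 5.0]
width: 0.0566
```

Call:
{"op": "carry_out", "data": {
  "targets": [
    [0,0,-10,0,0,0,45],
    [0,0,-30,0,0,0,45],
    [0,0,-30,0,0,0,45],
    [0,0,-30,0,0,-7.1,45],
    [0,0,0,0,0,-7.1,45],
    [0,0,0,0,0,-7.1,45],
    [0,0,0,0,0,-7.1,45],
    [0,0,0,0,0,-7.1,45]
  ]
}}

```text
clock: 22.12
tool_pos: [0.6775, -0.0958, 0.2717]
tool_rot: [-1.525, -2.745, 0.001]
contact_force: [-0.5, 0.7, -2.6]
width: 0.0566
```

Call:
{"op": "carry_out", "data": {
  "targets": [
    [0,0,0,0,0,-7.1,45],
    [0,0,0,0,0,-7.1,45],
    [0,0,0,0,0,-7.1,45],
    [0,0,0,0,0,-7.1,45],
    [0,0,0,0,0,-7.1,45],
    [0,0,0,0,0,-7.1,45],
    [0,0,0,0,0,-7.1,45],
    [0,0,0,0,0,-7.1,45]
  ]
}}

```text
clock: 22.78
tool_pos: [0.6776, -0.0958, 0.2714]
tool_rot: [-0.036, -3.139, -0.001]
contact_force: [0.5, -0.0, -2.7]
width: 0.0564
```

Run:
```python
from h import *
plan(469,-94,100,3.1)
```

```text
clk 22.78 at [677.6 -95.8 271.4] tip 98.4 tilt z [-2.2e-03  4.0e-04 -1.0e+00] yaw 178.7 q6 -0.12 w 56.4 F [ 0.5 -0.  -2.7]
  -> shift tool mm [208.6  -2.9  -1.1] turn z deg -4.4 hor 209.0
```

Call:
{"op": "carry_out", "data": {
  "targets": [
    [34.8,-0.5,0,0,0,0,45],
    [34.8,-0.5,0,0,0,0,45],
    [34.8,-0.5,0,0,0,0,45],
    [34.8,-0.5,0,0,0,0,45],
    [34.8,-0.5,0,0,0,0,45],
    [34.8,-0.5,0,0,0,0,45],
    [0,0,30,0,0,-4.4,45],
    [0,0,28,0,0,0,45]
  ]
}}

```text
clock: 23.45
tool_pos: [0.4675, -0.0929, 0.2157]
tool_rot: [-0.08, 3.136, 0.001]
contact_force: [1.3, -0.2, -1.1]
width: 0.0566
```

Call:
{"op": "carry_out", "data": {
  "targets": [
    [0,0,12,0,0,0,45],
    [0,0,5,0,0,0,45],
    [0,0,0,0,0,0,45],
    [0,0,0,0,0,0,45]
  ]
}}

```text
clock: 23.78
tool_pos: [0.4697, -0.0928, 0.1975]
tool_rot: [-0.076, 3.14, -0.0]
contact_force: [0.8, 0.3, -0.9]
width: 0.0565
```

Run:
```python
from h import *
plan(469,-94,17,3.1)
```

```text
clk 23.78 at [469.7 -92.8 197.5] tip 24.5 tilt z [ 2.e-04 -1.e-04 -1.e+00] yaw -177.2 q6 -0.10 w 56.5 F [ 0.8  0.3 -0.9]
  -> shift tool mm [ 0.8 -1.2  7.5] turn z deg -0.3 hor 1.0
```

Call:
{"op": "carry_out", "data": {
  "targets": [
    [0,0,4,0,0,0,45],
    [0,0,2,0,0,0,45],
    [0,0,0,0,0,0,45]
  ]
}}

```text
clock: 24.03
tool_pos: [0.4694, -0.0928, 0.1914]
tool_rot: [-0.076, 3.14, 0.0]
contact_force: [0.6, 0.5, -1.3]
width: 0.0563
```

Call:
{"op": "carry_out", "data": {
  "targets": [
    [0,0,1,0,0,0,45],
    [0,0,0,0,0,0,45]
  ]
}}

```text
clock: 24.2
tool_pos: [0.4694, -0.0928, 0.1903]
tool_rot: [-0.076, 3.14, 0.0]
contact_force: [-0.0, 0.9, -2.4]
width: 0.0562
```

Call:
{"op": "carry_out", "data": {
  "targets": [
    [0,0,1,0,0,0,45],
    [0,0,0,0,0,0,45]
  ]
}}

```text
clock: 24.37
tool_pos: [0.4695, -0.0927, 0.1894]
tool_rot: [-0.076, 3.14, -0.0]
contact_force: [-0.1, 0.4, -1.0]
width: 0.0564
```

Call:
{"op": "carry_out", "data": {
  "targets": [
    [0,0,1,0,0,0,45],
    [0,0,0,0,0,0,45]
  ]
}}

```text
clock: 24.53
tool_pos: [0.4696, -0.0927, 0.1894]
tool_rot: [-0.077, 3.14, -0.0]
contact_force: [-2.4, 0.5, 8.3]
width: 0.0564
```

Call:
{"op": "carry_out", "data": {
  "targets": [
    [0,0,-1,0,0,0,45],
    [0,0,0,0,0,0,62],
    [0,0,0,0,0,0,75],
    [0,0,0,0,0,0,75],
    [0,0,0,0,0,0,75],
    [0,0,-15,0,0,0,75],
    [0,0,-40,0,0,0,40],
    [0,0,-40,0,0,0,0]
  ]
}}

```text
clock: 25.2
tool_pos: [0.4688, -0.0929, 0.2839]
tool_rot: [0.076, -3.135, 0.001]
contact_force: [2.1, 0.1, 0.3]
width: 0.0525
```

Call:
{"op": "carry_out", "data": {
  "targets": [
    [-40,0,0,0,0,0,0],
    [-40,0,0,0,0,0,0],
    [-40,0,0,0,0,0,0],
    [0,0,0,0,0,0,0],
    [0,0,0,0,0,0,0]
  ]
}}

```text
clock: 25.62
tool_pos: [0.5905, -0.0868, 0.283]
tool_rot: [0.076, -3.14, -0.0]
contact_force: [-1.1, 0.4, -0.5]
width: 0.0
```

Run:
```python
from h import *
t=snap('top','t11');print('top');seg(t,.032);s=snap('side','s11');print('side');seg(s,.032)
plan(469,-47,50,3.1)
```

```text
top
px [351. 236.] ctr mm 468.5 -89.3 size 110.9 58.2 ang 88.5
px [166. 191.] ctr mm 611.8 428.6 size 182.3 61.1 ang 13.2
px [390. 164.] ctr mm 684.8 -198.4 size 129.2 73.5 ang -3.7
px [44. 80.] ctr mm 970.6 816.0 size 242.9 222.4 ang -40.7
side
px [328. 247.] ctr mm 467.9 -95.0 size 113.0 58.0 ang -88.9
px [410. 235.] ctr mm 645.1 -217.9 size 180.9 75.1 ang -0.2
px [379. 213.] ctr mm 650.9 -113.5 size 180.5 74.8 ang 0.1
px [342. 201.] ctr mm 608.5 -13.9 size 75.3 73.7 ang 89.6
px [243. 121.] ctr mm 627.6 446.5 size 188.3 63.6 ang 13.2
clk 25.72 at [588.4 -87.  283.3] tip 110.3 tilt z [-2.6e-03  1.0e-04 -1.0e+00] yaw -177.2 q6 -0.08 w -0.2 F [-0.7 -0.2 -0.9]
  -> shift tool mm [117.2  45.7  60.6] turn z deg -0.3 hor 126.0
```

Run:
```python
from h import *
for n in ('top','side'):
    s=snap(n);print(n)
    for r in seg(s,.072,show=False):
        if r[1]>300 and r[0]<800: print(np.round(r,1))
```

```text
top
[602.  413.1 175.8  58.9  13.2]
side
[600.1 405.8 181.   61.1  13.2]
```

Call:
{"op": "carry_out", "data": {
  "targets": [
    [29.3,11,0,0,0,0,0],
    [29.3,11,0,0,0,0,0],
    [29.3,11,0,0,0,0,0],
    [29.3,11,0,0,0,0,0],
    [0,0,35,0,0,0,0],
    [0,0,25,0,0,0,0],
    [0,0,8,0,0,0,0],
    [0,0,0,0,0,0,0]
  ]
}}

```text
clock: 26.48
tool_pos: [0.4688, -0.0489, 0.215]
tool_rot: [0.076, -3.136, 0.001]
contact_force: [1.7, 0.8, 1.5]
width: -0.0
```

Call:
{"op": "carry_out", "data": {
  "targets": [
    [0,0,3,0,0,0,0],
    [0,0,0,0,0,0,0],
    [0,0,0,0,0,0,0]
  ]
}}

```text
clock: 26.73
tool_pos: [0.4706, -0.0487, 0.2141]
tool_rot: [-0.076, 3.139, 0.0]
contact_force: [0.1, -0.4, 0.7]
width: 0.0001
```

Call:
{"op": "carry_out", "data": {
  "targets": [
    [0,0,1,0,0,0,0],
    [0,0,0,0,0,0,0]
  ]
}}

```text
clock: 26.9
tool_pos: [0.4703, -0.0487, 0.2127]
tool_rot: [-0.076, 3.139, 0.0]
contact_force: [0.5, 0.5, 0.5]
width: -0.0003
```

Call:
{"op": "carry_out", "data": {
  "targets": [
    [0,0,1,0,0,0,0],
    [0,0,0,0,0,0,0]
  ]
}}

```text
clock: 27.07
tool_pos: [0.47, -0.0487, 0.2113]
tool_rot: [-0.076, 3.141, 0.0]
contact_force: [-0.6, 0.1, 0.4]
width: -0.0001
```

Call:
{"op": "carry_out", "data": {
  "targets": [
    [0,0,1,0,0,0,0],
    [0,0,0,0,0,0,0]
  ]
}}

```text
clock: 27.23
tool_pos: [0.47, -0.0487, 0.2101]
tool_rot: [0.076, -3.14, 0.0]
contact_force: [0.5, -0.2, -0.2]
width: 0.0
```

Call:
{"op": "carry_out", "data": {
  "targets": [
    [0,0,1,0,0,0,0],
    [0,0,0,0,0,0,0]
  ]
}}

```text
clock: 27.4
tool_pos: [0.47, -0.0487, 0.209]
tool_rot: [0.076, -3.14, 0.0]
contact_force: [-0.2, 0.5, 0.2]
width: 0.0003
```

Call:
{"op": "carry_out", "data": {
  "targets": [
    [0,0,1,0,0,0,0],
    [0,0,0,0,0,0,0]
  ]
}}

```text
clock: 27.57
tool_pos: [0.4701, -0.0486, 0.2082]
tool_rot: [-0.076, 3.141, -0.0]
contact_force: [0.4, 0.1, 0.8]
width: -0.0002
```

Call:
{"op": "carry_out", "data": {
  "targets": [
    [0,0,1,0,0,0,0],
    [0,0,0,0,0,0,0]
  ]
}}

```text
clock: 27.73
tool_pos: [0.4702, -0.0486, 0.2072]
tool_rot: [-0.076, 3.14, 0.0]
contact_force: [0.6, 0.2, 1.5]
width: 0.0002
```

Call:
{"op": "carry_out", "data": {
  "targets": [
    [0,0,1,0,0,0,0],
    [0,0,0,0,0,0,0]
  ]
}}

```text
clock: 27.9
tool_pos: [0.4702, -0.0486, 0.2062]
tool_rot: [-0.076, 3.14, 0.0]
contact_force: [-0.8, 1.1, 1.2]
width: 0.0001
```

Call:
{"op": "carry_out", "data": {
  "targets": [
    [0,0,1,0,0,0,0],
    [0,0,0,0,0,0,0]
  ]
}}

```text
clock: 28.07
tool_pos: [0.4702, -0.0486, 0.2055]
tool_rot: [-0.076, 3.14, 0.0]
contact_force: [-1.0, 1.1, 4.0]
width: -0.0001
```

Run:
```python
from h import *
s=snap('side','s12');seg(s,.032)
b=cv2.imread('pics/s11.png')
cv2.imwrite('pics/c12.png',np.hstack([cv2.resize(b[210:300,280:370],(400,400)),cv2.resize(s['frame'][210:300,280:370,::-1],(400,400))]))
```

```text
px [328. 247.] ctr mm 467.9 -93.3 size 112.3 59.6 ang -83.6
px [406. 238.] ctr mm 646.0 -217.6 size 180.6 76.0 ang 0.3
px [378. 213.] ctr mm 652.0 -113.9 size 180.2 74.4 ang -0.2
px [356. 191.] ctr mm 662.7 -13.8 size 181.3 75.7 ang 0.1
```

View pics/c12.png

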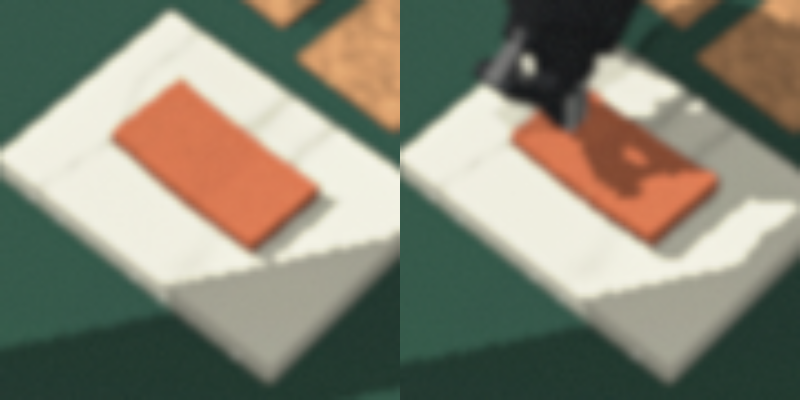

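The left end gave way over about 2.5 mm at roughly 1.2 N, and the free end rose with a wider shadow gap beneath it. So tile_4 rocks. I'll press the right end too, as asked.

Call:
{"op": "carry_out", "data": {
  "targets": [
    [0,0,-15,0,0,0,0],
    [0,0,-10,0,0,0,0],
    [2,-30,0,0,0,0,0],
    [2,-30,0,0,0,0,0],
    [2,-29,0,0,0,0,0],
    [0,0,0,0,0,0,0],
    [0,0,14,0,0,0,0],
    [0,0,5,0,0,0,0]
  ]
}}

```text
clock: 28.78
tool_pos: [0.4676, -0.1384, 0.21]
tool_rot: [0.073, -3.139, -0.001]
contact_force: [-0.2, -0.4, -0.6]
width: 0.0001
```

Call:
{"op": "carry_out", "data": {
  "targets": [
    [0,0,1,0,0,0,0],
    [0,0,0,0,0,0,0]
  ]
}}

```text
clock: 28.95
tool_pos: [0.4681, -0.1376, 0.2097]
tool_rot: [0.077, -3.139, 0.0]
contact_force: [0.8, 0.2, 1.1]
width: 0.0001
```

Call:
{"op": "carry_out", "data": {
  "targets": [
    [0,0,1,0,0,0,0],
    [0,0,0,0,0,0,0]
  ]
}}

```text
clock: 29.12
tool_pos: [0.4685, -0.1375, 0.2094]
tool_rot: [-0.077, 3.14, -0.0]
contact_force: [0.1, -1.2, -0.4]
width: -0.0001
```

Call:
{"op": "carry_out", "data": {
  "targets": [
    [0,0,1,0,0,0,0],
    [0,0,0,0,0,0,0]
  ]
}}

```text
clock: 29.28
tool_pos: [0.4686, -0.1377, 0.2085]
tool_rot: [-0.077, 3.14, -0.0]
contact_force: [-0.2, 0.3, 1.2]
width: 0.0001
```

Call:
{"op": "carry_out", "data": {
  "targets": [
    [0,0,1,0,0,0,0],
    [0,0,0,0,0,0,0]
  ]
}}

```text
clock: 29.45
tool_pos: [0.4685, -0.1378, 0.2074]
tool_rot: [-0.076, 3.14, -0.0]
contact_force: [0.5, 0.2, 0.7]
width: -0.0001
```

Call:
{"op": "carry_out", "data": {
  "targets": [
    [0,0,1,0,0,0,0],
    [0,0,0,0,0,0,0]
  ]
}}

```text
clock: 29.62
tool_pos: [0.4684, -0.1379, 0.2062]
tool_rot: [-0.076, 3.14, -0.0]
contact_force: [0.3, 0.3, 0.8]
width: 0.0002
```

Call:
{"op": "carry_out", "data": {
  "targets": [
    [0,0,1,0,0,0,0],
    [0,0,0.5,0,0,0,0],
    [0,0,0,0,0,0,0]
  ]
}}

```text
clock: 29.87
tool_pos: [0.4685, -0.1379, 0.2055]
tool_rot: [-0.077, 3.14, -0.0]
contact_force: [-1.6, -0.8, 7.2]
width: -0.0
```

Run:
```python
from h import *
s=snap('side','s13');seg(s,.032)
t=snap('top','t13')
```

```text
px [325. 247.] ctr mm 468.3 -94.8 size 119.6 56.6 ang 84.8
px [406. 237.] ctr mm 645.4 -217.7 size 179.8 75.0 ang -0.1
px [380. 214.] ctr mm 651.6 -113.5 size 180.9 74.7 ang -0.1
px [373. 182.] ctr mm 726.2 -33.5 size 91.1 45.9 ang 41.6
px [232. 130.] ctr mm 573.1 433.9 size 76.1 62.6 ang 14.9
```

Call:
{"op": "carry_out", "data": {
  "targets": [
    [0,0,-20,0,0,0,0],
    [0,0,-25,0,0,0,80],
    [0,23,0,0,0,0,80],
    [0,22,0,0,0,0,80],
    [0,0,0,0,0,0,80],
    [0,0,0,0,0,0,80]
  ]
}}

```text
clock: 30.47
tool_pos: [0.4659, -0.0922, 0.2497]
tool_rot: [0.079, -3.14, -0.0]
contact_force: [0.6, 0.5, 0.4]
width: 0.0607
```

Run:
```python
from h import *
t=snap('top');seg(t,.032);seg(snap('side'),.032)
plan(468.5,-92,17,1)
```

```text
px [355. 182.] ctr mm 621.7 -107.0 size 79.2 45.4 ang -2.3
px [388. 181.] ctr mm 623.1 -196.2 size 111.6 75.8 ang -0.0
px [167. 191.] ctr mm 611.9 428.1 size 182.3 62.2 ang 13.2
px [43. 77.] ctr mm 968.5 813.1 size 243.3 229.0 ang -42.5
px [327. 247.] ctr mm 467.7 -94.5 size 112.2 57.7 ang -88.5
px [405. 237.] ctr mm 645.9 -217.6 size 179.0 75.8 ang 0.7
px [378. 213.] ctr mm 651.3 -113.6 size 181.8 74.5 ang -0.5
px [363. 187.] ctr mm 680.3 -13.6 size 144.6 76.1 ang -0.4
px [232. 130.] ctr mm 577.2 434.7 size 84.8 63.4 ang 13.3
clk 30.57 at [466.  -93.1 249.5] tip 76.5 tilt z [-8.e-04 -1.e-04 -1.e+00] yaw -177.2 q6 -0.10 w 74.3 F [-0.   0.   1.1]
  -> shift tool mm [-2.6  0.9 59.5] turn z deg 1.8 hor 3.0
```

Call:
{"op": "carry_out", "data": {
  "targets": [
    [-2.6,1,20,0,0,1.8,80],
    [0,0,20,0,0,0,80],
    [0,0,12,0,0,0,80],
    [0,0,6,0,0,0,80],
    [0,0,1,0,0,0,65],
    [0,0,0,0,0,0,45],
    [0,0,0,0,0,0,45],
    [0,0,0,0,0,0,45]
  ]
}}

```text
clock: 31.23
tool_pos: [0.4689, -0.0919, 0.1913]
tool_rot: [-0.026, 3.14, 0.0]
contact_force: [-0.5, -0.2, -2.5]
width: 0.0562
```

Call:
{"op": "carry_out", "data": {
  "targets": [
    [0,0,0,0,0,0,45],
    [0,0,0,0,0,0,45],
    [0,0,-10,0,0,0,45],
    [0,0,-30,0,0,0,45],
    [0,0,-30,0,0,0,45],
    [0,0,-30,0,0,0,45],
    [0,0,0,0,0,0,45],
    [0,0,0,0,0,0,45]
  ]
}}

```text
clock: 31.9
tool_pos: [0.4688, -0.0917, 0.2925]
tool_rot: [-0.027, 3.137, 0.001]
contact_force: [-0.1, -0.9, -1.9]
width: 0.0561
```

Run:
```python
from h import *
plan(496,-391,100,-92.5)
```

```text
clk 31.90 at [468.8 -91.7 292.5] tip 119.5 tilt z [ 4.8e-03  9.0e-04 -1.0e+00] yaw -179.0 q6 -0.13 w 56.1 F [-0.1 -0.9 -1.9]
  -> shift tool mm [ -22.  -299.7   19.3] turn z deg -86.5 hor 301.0
```

Call:
{"op": "carry_out", "data": {
  "targets": [
    [-2.7,-37.5,0,0,0,0,45],
    [-2.8,-37.5,0,0,0,0,45],
    [-2.7,-37.5,0,0,0,0,45],
    [-2.8,-37.5,0,0,0,0,45],
    [-2.7,-37.5,0,0,0,0,45],
    [-2.8,-37.5,0,0,0,0,45],
    [-2.7,-37.5,0,0,0,0,45],
    [-2.8,-37.5,0,0,0,0,45]
  ]
}}

```text
clock: 32.57
tool_pos: [0.4951, -0.393, 0.2883]
tool_rot: [0.026, -3.138, -0.004]
contact_force: [1.7, 1.3, -1.0]
width: 0.0561
```

Call:
{"op": "carry_out", "data": {
  "targets": [
    [0,0,0,0,0,-7.1,45],
    [0,0,0,0,0,-7.1,45],
    [0,0,0,0,0,-7.1,45],
    [0,0,0,0,0,-7.1,45],
    [0,0,0,0,0,-7.1,45],
    [0,0,0,0,0,-7.1,45],
    [0,0,0,0,0,-7.1,45],
    [0,0,0,0,0,-7.1,45]
  ]
}}

```text
clock: 33.23
tool_pos: [0.4952, -0.3911, 0.2882]
tool_rot: [1.524, -2.745, -0.006]
contact_force: [-0.4, -0.3, -1.4]
width: 0.056
```

Call:
{"op": "carry_out", "data": {
  "targets": [
    [0,0,0,0,0,-7.1,45],
    [0,0,20,0,0,-7.1,45],
    [0,0,20,0,0,-7.1,45],
    [0,0,20,0,0,-7.1,45],
    [0,0,10,0,0,-1.2,45],
    [0,0,0,0,0,0,45],
    [0,0,0,0,0,0,45]
  ]
}}

```text
clock: 33.82
tool_pos: [0.4957, -0.3914, 0.2195]
tool_rot: [2.166, -2.273, -0.004]
contact_force: [-0.4, -0.5, -1.0]
width: 0.0564
```

Run:
```python
from h import *
plan(496,-391,1,-92.5)
s=snap('side','s14');t=snap('top','t14')
cv2.imwrite('pics/c14.png',np.hstack([cv2.resize(s['frame'][210:390,330:510],(390,390)),cv2.resize(t['frame'][150:280,380:510],(390,390))])[:,:,::-1])
```

```text
clk 33.82 at [ 495.7 -391.4  219.5] tip 46.5 tilt z [-2.5e-03  9.0e-04 -1.0e+00] yaw -92.8 q6 1.93 w 56.4 F [-0.4 -0.5 -1. ]
  -> shift tool mm [-0.3 -0.4 45.5] turn z deg -0.3 hor 1.0
```

View pics/c14.png

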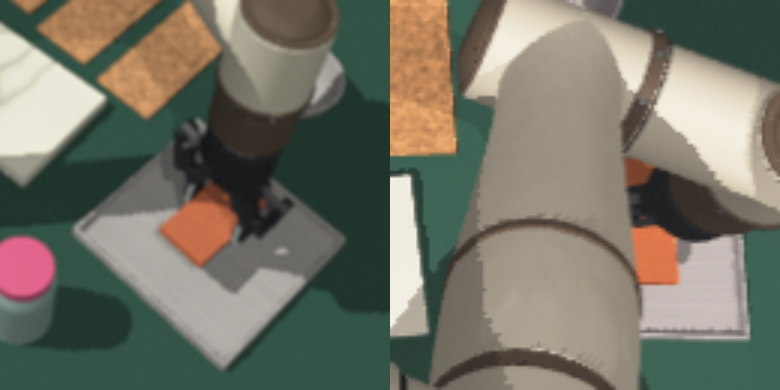

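The tile sits over the middle of the tray, aligned with it. Lowering.

Call:
{"op": "carry_out", "data": {
  "targets": [
    [0,0,20,0,0,0,45],
    [0,0,12,0,0,0,45],
    [0,0,6,0,0,0,45],
    [0,0,2,0,0,0,45],
    [0,0,0,0,0,0,45],
    [0,0,0,0,0,0,45]
  ]
}}

```text
clock: 34.42
tool_pos: [0.4961, -0.3916, 0.1813]
tool_rot: [-2.17, 2.272, -0.002]
contact_force: [-0.1, 0.6, -1.6]
width: 0.0562
```

Call:
{"op": "carry_out", "data": {
  "targets": [
    [0,0,1,0,0,0,45],
    [0,0,0,0,0,0,45]
  ]
}}

```text
clock: 34.58
tool_pos: [0.496, -0.3915, 0.1803]
tool_rot: [-2.17, 2.271, -0.002]
contact_force: [0.3, 0.7, -1.7]
width: 0.0562
```

Call:
{"op": "carry_out", "data": {
  "targets": [
    [0,0,1,0,0,0,45],
    [0,0,0,0,0,0,45]
  ]
}}

```text
clock: 34.75
tool_pos: [0.4958, -0.3914, 0.1789]
tool_rot: [-2.17, 2.272, -0.0]
contact_force: [-0.1, 0.1, -2.2]
width: 0.056
```

Call:
{"op": "carry_out", "data": {
  "targets": [
    [0,0,1,0,0,0,45],
    [0,0,0,0,0,0,45]
  ]
}}

```text
clock: 34.92
tool_pos: [0.4957, -0.3913, 0.1776]
tool_rot: [2.17, -2.272, -0.0]
contact_force: [-0.0, -0.7, -2.4]
width: 0.0564
```

Call:
{"op": "carry_out", "data": {
  "targets": [
    [0,0,1,0,0,0,45],
    [0,0,0,0,0,0,45]
  ]
}}

```text
clock: 35.08
tool_pos: [0.4958, -0.3913, 0.1765]
tool_rot: [2.17, -2.272, -0.0]
contact_force: [-0.1, -0.8, -2.0]
width: 0.0564
```

Call:
{"op": "carry_out", "data": {
  "targets": [
    [0,0,1,0,0,0,45],
    [0,0,0,0,0,0,45]
  ]
}}

```text
clock: 35.25
tool_pos: [0.4958, -0.3914, 0.1755]
tool_rot: [2.17, -2.272, -0.0]
contact_force: [-0.4, 0.0, -1.2]
width: 0.0558
```

Call:
{"op": "carry_out", "data": {
  "targets": [
    [0,0,0.5,0,0,0,45],
    [0,0,0,0,0,0,45]
  ]
}}

```text
clock: 35.42
tool_pos: [0.4958, -0.3914, 0.1752]
tool_rot: [2.17, -2.272, 0.0]
contact_force: [-0.4, -0.5, -1.5]
width: 0.0565
```

Call:
{"op": "carry_out", "data": {
  "targets": [
    [0,0,0.6,0,0,0,45],
    [0,0,0,0,0,0,45]
  ]
}}

```text
clock: 35.58
tool_pos: [0.4959, -0.3914, 0.1752]
tool_rot: [2.17, -2.271, 0.0]
contact_force: [-0.5, 0.5, 2.2]
width: 0.0563
```

Call:
{"op": "carry_out", "data": {
  "targets": [
    [0,0,0,0,0,0,62],
    [0,0,0,0,0,0,74],
    [0,0,0,0,0,0,74],
    [0,0,0,0,0,0,74],
    [0,0,-15,0,0,0,74],
    [0,0,-30,0,0,0,74],
    [0,0,-40,0,0,0,74],
    [0,0,-40,0,0,0,74]
  ]
}}

```text
clock: 36.25
tool_pos: [0.4955, -0.3913, 0.3]
tool_rot: [2.169, -2.271, -0.004]
contact_force: [0.4, -1.2, 0.3]
width: 0.0741
```

Call:
{"op": "carry_out", "data": {
  "targets": [
    [0,0,-20,0,0,0,74],
    [0,0,0,0,0,0,74],
    [0,0,0,0,0,0,74]
  ]
}}

```text
clock: 36.5
tool_pos: [0.4958, -0.3914, 0.3213]
tool_rot: [-2.169, 2.271, -0.005]
contact_force: [-1.7, -0.6, 0.1]
width: 0.0741
```

Run:
```python
from h import *
from math import *
a=radians(13.2);ux=np.array([cos(a),sin(a)]);uy=np.array([-sin(a),cos(a)]);g=np.array([604,303.6])
for n in ('top','side'):
    s=snap(n,n+'15');print(n);seg(s,.016)
    for r in seg(s,.072,show=False):
        if r[1]>300 and r[0]<800: print('hot',np.round(r,1),(np.array(r[:2])-g)@ux,(np.array(r[:2])-g)@uy)
plan(586,364,160,103.2)
```

```text
top
px [166. 191.] ctr mm 615.7 434.8 size 185.0 60.9 ang 13.2
px [387. 172.] ctr mm 663.1 -199.3 size 184.2 77.1 ang 0.2
px [350. 172.] ctr mm 669.2 -93.2 size 183.1 75.6 ang -2.0
px [312. 162.] ctr mm 678.9 8.2 size 184.5 76.2 ang 0.2
px [79. 73.] ctr mm 1000.3 718.0 size 86.1 36.3 ang 4.6
px [41. 79.] ctr mm 982.2 840.1 size 246.1 201.3 ang -25.5
hot [602.  413.1 175.8  57.9  13.2] 23.03578587296141 107.05167710434138
side
px [426. 318.] ctr mm 493.6 -394.8 size 114.6 57.3 ang -2.5
px [408. 236.] ctr mm 656.9 -211.5 size 184.4 76.4 ang 0.1
px [380. 213.] ctr mm 662.9 -106.0 size 183.6 76.6 ang 0.4
px [355. 191.] ctr mm 673.8 -4.7 size 183.1 77.0 ang 0.1
px [233. 131.] ctr mm 580.0 433.7 size 90.9 57.4 ang -29.2
hot [544.5 378.2  86.1  54.3 -29.2] -40.86245999595279 86.20053820641586
clk 36.60 at [ 495.3 -391.1  318.3] tip 145.3 tilt z [-0.0019  0.0015 -1.    ] yaw -92.7 q6 1.94 w 74.1 F [-0.1 -0.  -1. ]
  -> shift tool mm [-758.5  -55.6  -13.7] turn z deg -15.9 hor 761.0
```

View pics/side15.png

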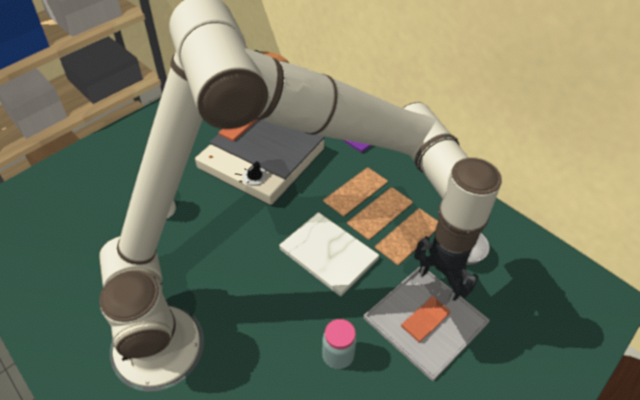

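tile_4 lies flat in the middle of the tray at (426,318). tile_1 was knocked while I was working on tile_4. It's still on the hot plate, but about 45 mm aside and overhanging the far edge slightly, so I'll put it back.

Call:
{"op": "carry_out", "data": {
  "targets": [
    [0,0,0,0,0,-5.3,84],
    [0,0,0,0,0,-5.3,84],
    [0,0,0,0,0,-5.3,84],
    [0,0,0,0,0,0,84]
  ]
}}

```text
clock: 36.93
tool_pos: [0.4955, -0.3912, 0.3173]
tool_rot: [2.464, -1.948, -0.007]
contact_force: [0.8, -0.6, 0.8]
width: 0.0838
```

Run:
```python
from h import *
plan(600,409,145,103.2)
```

```text
clk 36.93 at [ 495.5 -391.2  317.3] tip 144.3 tilt z [-0.0038  0.0019 -1.    ] yaw -76.6 q6 2.22 w 83.8 F [ 0.8 -0.6  0.8]
  -> shift tool mm [-7.544e+02 -2.864e+02  5.000e-01] turn z deg 0.2 hor 807.0
```

Call:
{"op": "carry_out", "data": {
  "targets": [
    [-37.7,-14.3,0,0,0,0,84],
    [-37.7,-14.3,0,0,0,0,84],
    [-37.7,-14.3,0,0,0,0,84],
    [-37.7,-14.3,0,0,0,0,84],
    [-37.7,-14.3,0,0,0,0,84],
    [-37.7,-14.3,0,0,0,0,84],
    [-37.7,-14.3,0,0,0,0,84],
    [-37.7,-14.3,0,0,0,0,84]
  ]
}}

```text
clock: 37.6
tool_pos: [0.5375, -0.0697, 0.3185]
tool_rot: [2.459, -1.952, -0.003]
contact_force: [1.3, 0.3, 1.1]
width: 0.0841
```

Call:
{"op": "carry_out", "data": {
  "targets": [
    [-37.7,-14.3,0,0,0,0,84],
    [-37.7,-14.3,0,0,0,0,84],
    [-37.7,-14.3,0,0,0,0,84],
    [-37.7,-14.3,0,0,0,0,84],
    [-37.7,-14.3,0,0,0,0,84],
    [-37.7,-14.3,0,0,0,0,84],
    [-37.7,-14.3,0,0,0,0,84],
    [-37.7,-14.3,0,0,0,0,84]
  ]
}}

```text
clock: 38.27
tool_pos: [0.5796, 0.2502, 0.3181]
tool_rot: [2.459, -1.951, -0.001]
contact_force: [0.6, -0.5, 0.7]
width: 0.0842
```

Call:
{"op": "carry_out", "data": {
  "targets": [
    [-37.7,-14.3,0,0,0,0,84],
    [-37.7,-14.3,0,0,0,0,84],
    [-37.7,-14.3,0,0,0,0,84],
    [-37.7,-14.3,0,0,0,0,84],
    [0,0,0,0,0,0,84],
    [0,0,0,0,0,0,84],
    [0,0,0,0,0,0,84]
  ]
}}

```text
clock: 38.85
tool_pos: [0.6008, 0.408, 0.3176]
tool_rot: [2.459, -1.949, -0.001]
contact_force: [0.2, -0.2, 0.2]
width: 0.0839
```

Run:
```python
from h import *
plan(600,409,75,103.2)
for n in ('top','side'):
    s=snap(n,n+'16')
    for r in seg(s,.072,show=False):
        if r[1]>300 and r[0]<800: print(n,'hot',np.round(r,1))
    if n=='top': t=s
cv2.imwrite('pics/c16.png',np.hstack([cv2.resize(s['frame'][80:210,180:340],(400,325)),cv2.resize(t['frame'][110:240,120:280],(400,325))])[:,:,::-1])
```

```text
clk 38.85 at [600.8 408.  317.6] tip 144.6 tilt z [-0.0026 -0.0025 -1.    ] yaw -76.8 q6 0.98 w 83.9 F [ 0.2 -0.2  0.2]
  -> shift tool mm [-1.3  0.3 69.6] turn z deg 0.0 hor 1.0
top hot [575.3 406.5 120.7  58.2  13.1]
side hot [599.7 406.  181.6  61.4  13.3]
```

View pics/c16.png

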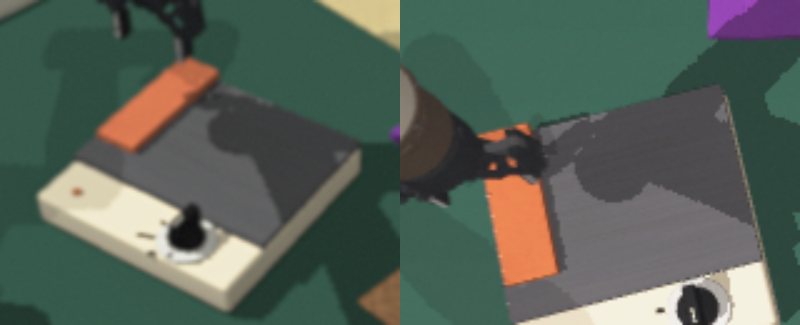

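Call:
{"op": "carry_out", "data": {
  "targets": [
    [-1,0,25,0,0,0,84],
    [0,0,20,0,0,0,84],
    [0,0,15,0,0,0,84],
    [0,0,10,0,0,0,84],
    [0,0,8,0,0,0,84],
    [0,0,0,0,0,0,84],
    [0,0,0,0,0,0,84]
  ]
}}

```text
clock: 39.53
tool_pos: [0.6011, 0.4087, 0.2421]
tool_rot: [-2.462, 1.95, -0.001]
contact_force: [0.8, -0.8, 0.3]
width: 0.0841
```

Run:
```python
from h import *
plan(600,409,58,103.2)
```

```text
clk 39.53 at [601.1 408.7 242.1] tip 69.1 tilt z [ 6.e-04  1.e-04 -1.e+00] yaw -76.8 q6 0.98 w 84.1 F [ 0.8 -0.8  0.3]
  -> shift tool mm [-0.5  1.1 11.1] turn z deg 0.0 hor 1.0
```

Call:
{"op": "carry_out", "data": {
  "targets": [
    [0,0,6,0,0,0,84],
    [0,0,4.5,0,0,0,84],
    [0,0,0,0,0,0,65],
    [0,0,0,0,0,0,45],
    [0,0,0,0,0,0,45],
    [0,0,0,0,0,0,45],
    [0,0,0,0,0,0,45],
    [0,0,0,0,0,0,45]
  ]
}}

```text
clock: 40.2
tool_pos: [0.6009, 0.4095, 0.232]
tool_rot: [-2.462, 1.948, -0.0]
contact_force: [0.1, -0.1, 2.7]
width: 0.0559
```

Call:
{"op": "carry_out", "data": {
  "targets": [
    [0,0,-6,0,0,0,45],
    [0,0,-10,0,0,0,45],
    [0,0,0,0,0,0,45],
    [0,0,0,0,0,0,45]
  ]
}}

```text
clock: 40.53
tool_pos: [0.601, 0.4091, 0.2478]
tool_rot: [-2.462, 1.949, -0.0]
contact_force: [0.6, 0.1, -2.1]
width: 0.0566
```

Run:
```python
from h import *
plan(585.5,366,60,103.2)
```

```text
clk 40.53 at [601.  409.1 247.8] tip 74.8 tilt z [ 7.e-04  8.e-04 -1.e+00] yaw -76.7 q6 0.98 w 56.6 F [ 0.6  0.1 -2.1]
  -> shift tool mm [38.4 24.9 14.7] turn z deg 0.1 hor 46.0
```

Call:
{"op": "carry_out", "data": {
  "targets": [
    [12.8,8.3,0,0,0,0,45],
    [12.8,8.3,0,0,0,0,45],
    [12.8,8.3,0,0,0,0,45],
    [0,0,0,0,0,0,45],
    [0,0,8,0,0,0,45],
    [0,0,4,0,0,0,45],
    [0,0,0,0,0,0,45],
    [0,0,0,0,0,0,45]
  ]
}}

```text
clock: 41.2
tool_pos: [0.5854, 0.3665, 0.2339]
tool_rot: [2.462, -1.948, -0.0]
contact_force: [-0.9, -0.2, -1.6]
width: 0.0563
```

Call:
{"op": "carry_out", "data": {
  "targets": [
    [0,0,1.5,0,0,0,45],
    [0,0,0,0,0,0,45]
  ]
}}

```text
clock: 41.37
tool_pos: [0.5854, 0.3664, 0.2332]
tool_rot: [2.463, -1.949, -0.0]
contact_force: [-0.0, -0.9, -2.8]
width: 0.0561
```

Call:
{"op": "carry_out", "data": {
  "targets": [
    [0,0,1,0,0,0,45],
    [0,0,0,0,0,0,45]
  ]
}}

```text
clock: 41.53
tool_pos: [0.5854, 0.3662, 0.2325]
tool_rot: [2.463, -1.95, -0.0]
contact_force: [-0.1, -0.1, -2.3]
width: 0.0561
```

Call:
{"op": "carry_out", "data": {
  "targets": [
    [0,0,1,0,0,0,45],
    [0,0,0,0,0,0,45]
  ]
}}

```text
clock: 41.7
tool_pos: [0.5855, 0.3661, 0.232]
tool_rot: [-2.463, 1.949, -0.0]
contact_force: [-0.0, 0.3, -1.3]
width: 0.0559
```

Call:
{"op": "carry_out", "data": {
  "targets": [
    [0,0,1,0,0,0,45],
    [0,0,0,0,0,0,45]
  ]
}}

```text
clock: 41.87
tool_pos: [0.5854, 0.3661, 0.2319]
tool_rot: [-2.463, 1.949, -0.001]
contact_force: [-2.4, -0.8, 4.1]
width: 0.0561
```

Call:
{"op": "carry_out", "data": {
  "targets": [
    [0,0,-0.5,0,0,0,55],
    [0,0,0,0,0,0,65],
    [0,0,0,0,0,0,75],
    [0,0,0,0,0,0,75],
    [0,0,-15,0,0,0,75],
    [0,0,-30,0,0,0,60],
    [0,0,-35,0,0,0,40],
    [0,0,0,0,0,0,40]
  ]
}}

```text
clock: 42.53
tool_pos: [0.5872, 0.3671, 0.3194]
tool_rot: [-2.454, 1.939, -0.008]
contact_force: [0.6, 0.2, 2.0]
width: 0.0407
```

Run:
```python
from h import *
for n in ('top','side'):
    s=snap(n,n+'17')
    for r in seg(s,.072,show=False):
        if r[1]>280 and r[0]<800: print(n,'hot',np.round(r,1))
plan(483.5,216,145,103.2)
```

```text
top hot [587.7 366.2 175.4  58.1  13.1]
side hot [585.3 358.9 178.8  60.7  13.4]
clk 42.63 at [585.7 366.3 313.4] tip 140.4 tilt z [ 0.0035  0.0034 -1.    ] yaw -76.7 q6 1.01 w 39.8 F [-0.1 -0.6  0.1]
  -> shift tool mm [122.8 134.   -5.5] turn z deg 0.1 hor 182.0
```

tile_1 is back at (586,365), fully on the dark top. Now the dial.

Call:
{"op": "carry_out", "data": {
  "targets": [
    [24.6,26.8,0,0,0,0,40],
    [24.6,26.8,0,0,0,0,40],
    [24.6,26.8,0,0,0,0,40],
    [24.6,26.8,0,0,0,0,40],
    [24.6,26.8,0,0,0,0,40],
    [0,0,15,0,0,0,40],
    [0,0,0,0,0,0,40],
    [0,0,0,0,0,0,40]
  ]
}}

```text
clock: 43.3
tool_pos: [0.4832, 0.2154, 0.2953]
tool_rot: [2.462, -1.949, -0.0]
contact_force: [1.0, 0.4, -0.0]
width: 0.0402
```

Run:
```python
from h import *
plan(483.5,216,70,103.2)
s=snap('side');t=snap('top')
cv2.imwrite('pics/c18.png',np.hstack([cv2.resize(s['frame'][120:220,200:310],(440,400)),cv2.resize(t['frame'][190:270,190:270],(360,360))[:, :] if 0 else cv2.resize(t['frame'][190:270,190:270],(360,400))])[:,:,::-1])
```

```text
clk 43.30 at [483.2 215.4 295.3] tip 122.3 tilt z [-0.0014 -0.0015 -1.    ] yaw -76.7 q6 1.08 w 40.2 F [ 1.   0.4 -0. ]
  -> shift tool mm [-0.6 -0.5 52.3] turn z deg 0.1 hor 1.0
```

View pics/c18.png

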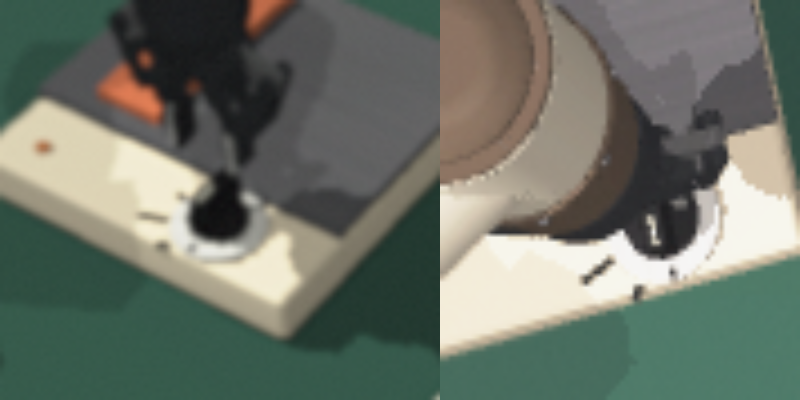

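The open jaws stand above the dial bar, one finger on each side. Lowering.

Call:
{"op": "carry_out", "data": {
  "targets": [
    [0,0,15,0,0,0,40],
    [0,0,10,0,0,0,40],
    [0,0,5,0,0,0,40],
    [0,0,0,0,0,0,40]
  ]
}}

```text
clock: 43.73
tool_pos: [0.4832, 0.2158, 0.2645]
tool_rot: [2.461, -1.948, -0.001]
contact_force: [0.3, -0.8, 0.8]
width: 0.04
```

Call:
{"op": "carry_out", "data": {
  "targets": [
    [0,0,8,0,0,0,40],
    [0,0,8,0,0,0,40],
    [0,0,4,0,0,0,40],
    [0,0,0,0,0,0,40],
    [0,0,0,0,0,0,40]
  ]
}}

```text
clock: 44.15
tool_pos: [0.4832, 0.2155, 0.2459]
tool_rot: [2.463, -1.949, 0.0]
contact_force: [-0.0, 0.6, 0.4]
width: 0.0398
```

Call:
{"op": "carry_out", "data": {
  "targets": [
    [0,0,0,0,0,0,20],
    [0,0,0,0,0,0,8],
    [0,0,0,0,0,0,8],
    [0,0,0,0,0,0,8],
    [0,0,0,0,0,0,8],
    [0,0,0,0,0,0,8]
  ],
  "squeeze": 35
}}

```text
clock: 44.65
tool_pos: [0.4833, 0.2157, 0.2466]
tool_rot: [-2.463, 1.949, -0.0]
contact_force: [-1.6, 1.1, 3.3]
width: 0.0136
```

Run:
```python
from h import *
plan(483.5,216,70,103.2); print(manip.get_obs()['wrist_torque'])
```

```text
clk 44.65 at [483.3 215.7 246.6] tip 73.6 tilt z [ 8.e-04  7.e-04 -1.e+00] yaw -76.7 q6 1.08 w 13.6 F [-1.6  1.1  3.3]
  -> shift tool mm [-0.2 -0.2  3.6] turn z deg 0.1 hor 0.0
[ 0.22357654  0.38517539 -0.03664381]
```

Gripped the 14 mm bar (width reads 13.6). Turning 68.8° clockwise.

Call:
{"op": "carry_out", "data": {
  "targets": [
    [0,0,-1,0,0,0,8],
    [0,0,0,0,0,5,8],
    [0,0,0,0,0,5,8],
    [0,0,0,0,0,5,8],
    [0,0,0,0,0,5,8],
    [0,0,0,0,0,5,8],
    [0,0,0,0,0,5,8],
    [0,0,0,0,0,5,8]
  ]
}}

```text
clock: 45.32
tool_pos: [0.4833, 0.2155, 0.2467]
tool_rot: [1.758, -2.604, 0.0]
contact_force: [1.4, 0.4, -1.2]
width: 0.0134
```

Call:
{"op": "carry_out", "data": {
  "targets": [
    [0,0,0,0,0,5,8],
    [0,0,0,0,0,5,8],
    [0,0,0,0,0,5,8],
    [0,0,0,0,0,5,8],
    [0,0,0,0,0,5,8],
    [0,0,0,0,0,5,8],
    [0,0,0,0,0,3.7,8],
    [0,0,0,0,0,0,8]
  ]
}}

```text
clock: 45.98
tool_pos: [0.4832, 0.2153, 0.2467]
tool_rot: [0.932, -3.0, 0.001]
contact_force: [0.2, 0.3, -2.5]
width: 0.0132
```

Call:
{"op": "carry_out", "data": {
  "targets": [
    [0,0,0,0,0,0,8],
    [0,0,0,0,0,0,8]
  ]
}}

```text
clock: 46.15
tool_pos: [0.4832, 0.2153, 0.2467]
tool_rot: [0.935, -2.998, 0.001]
contact_force: [1.2, -0.7, -3.4]
width: 0.0132
```

Run:
```python
from h import *
plan(483.5,216,70,103.2-68.75); print(manip.get_obs()['wrist_torque'])
```

```text
clk 46.15 at [483.2 215.3 246.7] tip 73.7 tilt z [-5.e-04 -6.e-04 -1.e+00] yaw -145.4 q6 -0.12 w 13.2 F [ 1.2 -0.7 -3.4]
  -> shift tool mm [-0.6  0.4  3.7] turn z deg 0.2 hor 1.0
[-0.23027452 -0.51378253 -0.07031404]
```

Turned. Releasing, lifting and moving clear for the final check.

Call:
{"op": "carry_out", "data": {
  "targets": [
    [0,0,0,0,0,0,25],
    [0,0,0,0,0,0,40],
    [0,0,0,0,0,0,40],
    [0,0,0,0,0,0,40],
    [0,0,-15,0,0,0,40],
    [0,0,-25,0,0,0,40],
    [0,0,-35,0,0,0,40],
    [0,0,-35,0,0,0,40]
  ]
}}

```text
clock: 46.82
tool_pos: [0.4829, 0.2154, 0.3579]
tool_rot: [0.933, -2.998, 0.001]
contact_force: [0.7, 0.1, 0.3]
width: 0.0402
```

Call:
{"op": "carry_out", "data": {
  "targets": [
    [22,-34,0,0,0,0,40],
    [22,-34,0,0,0,0,40],
    [22,-34,0,0,0,0,40],
    [22,-34,0,0,0,0,40],
    [22,-34,0,0,0,0,40],
    [22,-34,0,0,0,0,40],
    [22,-34,0,0,0,0,40],
    [22,-34,0,0,0,0,40]
  ]
}}

```text
clock: 47.48
tool_pos: [0.4922, -0.1101, 0.3576]
tool_rot: [-0.934, 2.998, -0.0]
contact_force: [1.1, 1.0, -0.2]
width: 0.04
```

Call:
{"op": "carry_out", "data": {
  "targets": [
    [0,0,0,0,0,0,40],
    [0,0,0,0,0,0,40],
    [0,0,0,0,0,0,40]
  ]
}}

```text
clock: 47.73
tool_pos: [0.4925, -0.1084, 0.3571]
tool_rot: [-0.932, 3.0, 0.0]
contact_force: [0.1, 0.1, -0.4]
width: 0.0397
```

Run:
```python
from h import *
plan(483.5,216,70,34)
s=snap('side','side18');t=snap('top','top18')
print('tray');seg(s,.016);print('hot');seg(t,.072);seg(s,.072)
f=t['frame']
a=cv2.resize(f[200:260,200:275],(500,400),interpolation=cv2.INTER_CUBIC)
b=cv2.resize(f[80:400:2,0:600:2],(300,160)); c=cv2.resize(s['frame'],(300,188))
p=np.zeros((400,800,3),np.uint8);p[:,:500]=a;p[:160,500:]=b;p[170:358,500:]=c
cv2.imwrite('pics/c19.png',p[:,:,::-1])
```

```text
clk 47.73 at [ 492.5 -108.4  357.1] tip 184.1 tilt z [ 0.e+00  2.e-04 -1.e+00] yaw -145.5 q6 0.50 w 39.7 F [ 0.1  0.1 -0.4]
  -> shift tool mm [-176.5  272.4  114.2] turn z deg 0.5 hor 325.0
tray
px [425. 319.] ctr mm 493.8 -394.8 size 113.5 57.3 ang -2.6
px [405. 237.] ctr mm 656.0 -210.9 size 183.1 76.1 ang 0.4
px [378. 213.] ctr mm 662.7 -106.0 size 184.3 75.9 ang -0.2
px [362. 188.] ctr mm 684.0 -3.6 size 162.8 78.9 ang 0.2
px [248. 130.] ctr mm 623.1 413.2 size 188.7 63.9 ang 13.1
hot
px [458. 226.] ctr mm 485.3 -369.8 size 107.5 55.3 ang -2.5
px [183. 196.] ctr mm 587.7 366.1 size 175.4 58.3 ang 13.1
px [312. 165.] ctr mm 673.4 7.5 size 74.9 71.6 ang -1.0
px [387. 150.] ctr mm 704.2 -191.7 size 68.7 61.0 ang 86.4
px [44. 80.] ctr mm 948.0 786.5 size 234.2 214.5 ang -40.7
px [425. 319.] ctr mm 463.0 -406.2 size 107.5 54.3 ang -2.6
px [405. 237.] ctr mm 616.6 -232.1 size 173.3 72.0 ang 0.4
px [378. 213.] ctr mm 622.9 -132.8 size 174.5 71.9 ang -0.2
px [362. 188.] ctr mm 643.0 -35.8 size 154.1 74.7 ang 0.2
px [248. 130.] ctr mm 585.4 358.8 size 178.7 60.5 ang 13.1
```

View pics/c19.png

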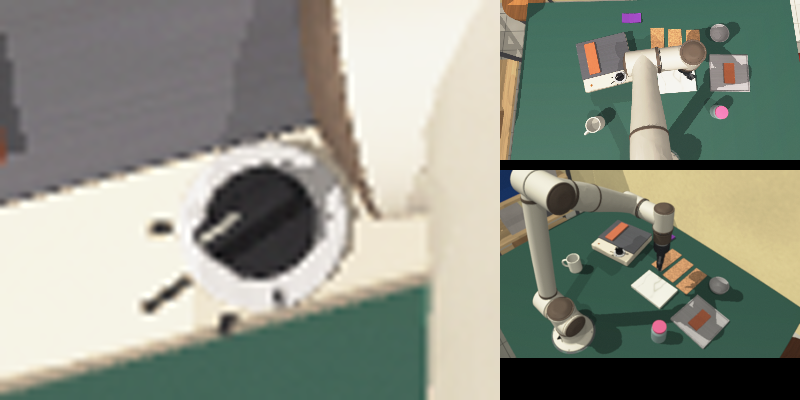

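The pointer runs parallel to the long mark: slope about 0.70, against 0.72 from the dial centre to the mark. tile_1 is on the dark top and tile_4 is in the tray. The jar, bowl and mug look unmoved.

```bash
python3 -c "
from h import *
print(manip.finish_job())"
```

```text
the job is handed in; nothing more can be done
None
```

The job is done and handed in at about 48 s; no verdict is reported. Only tile_1 (175 mm) and tile_4 (115 mm) were present, and I tested them in that order on the middle of the slab, pressing left end then right.

- **tile_1:** solid. Both ends stopped hard at 32.5 mm and its far end did not rise when the left end was pressed. It is flat on the hot plate's dark top. It was knocked about 45 mm aside while I tested tile_4 and overhung the edge slightly, so I picked it up again and put it back.
- **tile_4:** rocks. Both ends gave way 2.5–3 mm at about 1 N, and the free end visibly rose during the left press. It lies flat in the middle of the steel tray.
- **Dial:** turned last, about 69° clockwise. The final picture shows the pointer in line with the long mark.

**Last checks:**
- The final pictures show both tiles in place and the gripper clear of everything.
- The jar, bowl, mug and purple look-alike seemed unmoved, judged by eye only.
- The two cameras disagreed by about 7 mm on tile_1's position; the top one matched where the arm had set it, and by either reading it is fully on the plate.

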